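# Couple the hand rest to the drawing board

## Robot

A 6-joint arm with a two-finger parallel gripper is mounted at the origin on the work surface. World frame = base frame: x ahead of the robot, y to its left, z up, the work surface at z = 0. Lengths are in m, angles in rad, forces in N, time in s.
With the tool pointing down it reaches from about 0.375 to 0.975 m from the base axis. Payload 3.8 kg.
Tool frame: the origin (TCP) lies between the finger pads; the fingertips stand arm.nose_length ahead of it and the grasp point (between the pads) lies 6 mm ahead of it (arm.nose_length is the distance from the TCP to the fingertips, in m); z points along the fingers, y is the direction in which the jaws open and shut (so a half turn about z gives the same grasp; the last joint's range is limited). The gripper opens to 85 mm and grips with 20 to 120 N. Pads are 22 mm wide; open, the fingers measure 114 mm over their backs; the gripper's body (76 mm by 85 mm) begins 54 mm behind the grasp point. The pads swing forward as they close: fully open they stand 13 mm farther back than shut.
Start: joints at [1.225, 0.264, 1.604, -0, 1.274, -0.037], TCP at [0.205, 0.643, 0.256] pointing down, gripper open.
Joint ranges: [-2.63, 2.63], [-0.94, 2.18], [0.31, 2.57], [-1.31, 4.45], [0, 2.66], [-2.55, 2.55]. Speed limits (rad/s): [2.57, 2.57, 3.14, 3.14, 3.14, 3.14].

## Interface

Orientations are given as a rotation vector (axis times angle).
In Python, from plant import arm gives the robot as it stands.
- The arm moves only by the tool play_rows, never from a script. Its argument "targets" is a list of rows, each a list of 7 numbers: the turn, a rotation vector about the world's x, y, z in degrees, then the shift along the world's x, y, z in m, then the opening, from 0 (shut) to 1 (fully open). A call has 1 to 12 rows; each row shifts and turns the pose as measured when the row begins; what a row does not reach is not made up. A row lasts 1/12 s, in which the tool goes at most 41.7 mm and 7.16 degrees, less where a joint would pass 70% of its speed; a pose out of reach is approached as far as the arm can. A call is refused whole if a number of a shift passes 0.0417 or a number of a turn 7.16, either way. A call with a gripper value outside its range is refused whole. The fingers move at their own pace and stop on an object; "force" is the grip in N (left out, the last holds). Time passes only in rows, so rows that do not move let the fingers close. It gives the time, the measured TCP pose, the force and the opening at its end, in the units of the state.
- arm.state(): the state, without advancing time (a new reading comes with each control period).
- arm.capture(name): name is "scene" or "top" or "wrist"; returns a dict with "image" (400x640x3 uint8, blue, green, red), "fx", "fy", "cx", "cy" (pixels), "k1" (the pictures are not rectified: a ray, as slopes to the right and down, at radius r is drawn at 1 + k1 r^2 times it, then the intrinsics apply), "view" (4x4, takes a point from world to camera coordinates). Camera axes: x right, y down, z forward; pixel columns grow to the right and rows downward; lengths in m; the calibration is good to about 2 mm. A picture is of the moment at which its call begins. There is no depth.
- arm.finish_job(): hands the job in, once; it reports no verdict.
The state is a dict: "t": time; "joint_pos": joint angles; "joint_velocities": joint speeds; "effort": joint torques, N m; "ee_pos": TCP position; "eef_rot": TCP orientation; "force": force on the tool from outside, world axes, zero at the start; "ft_torque": the same for the moment, N m; "gripper_width": opening from 0.0 (shut) to 1.0 (fully open).
Only numpy, scipy, OpenCV 4.12 (cv2) and the standard library are available. Lean on these libraries where they do the work, as an engineer would, in place of code of your own. Each camera call takes 0.05 s, during which the arm holds its last target.

## Task

Couple the hand rest to the steel ball on the drawing board: swing its locking handle fully up, set its socket down over the ball with its foot standing on the round cork patch, then press the handle all the way down to lock it. Set the rest down gently rather than dropping it, keep it upright, and leave the tape roll, ink jar and paint tin where they are.

Things in the scene. Friction and masses are not known exactly. Their poses are not given: they have to be found in the camera images.
- rest: The loose hand rest, about 0.75 kg: ball socket at one end, wooden bar, foot at the other end. Origin: under the socket's centre, in the plane of its underside. z up; -y along the bar to the foot; +y the other way, where the handle lies. It stands flat on the bench at the start. Sites on it, except handle_grip, share its axes.
- bar_grip (a point): Balance point of the hand rest, where to grip it: on the centre line of its wooden bar, half-way up, 43 mm above the rest's underside, 75 mm from the socket's centre line towards -y. The bar is 28 mm wide (along x), 14 mm thick, and reaches from 24 to 229 mm from the socket's centre line; under it the space is 36 mm high, empty up to the foot.
- socket (a point): Centre of the rest's ball socket: the place where the ball's centre lies when the socket is home. The socket is a downward-open eight-sided aluminium housing, 54 mm across, 52 mm high, inside 40 mm across the flats, its mouth on the rest's underside 26 mm below this point, its inner roof 18 mm above this point.
- foot (a point): Centre of the underside of the rest's foot (rubber sole 56 mm along x, 22 mm along y), level with the socket's mouth, 200 mm from the socket's centre line towards -y.
- hinge (a point): Point on the rest on the handle's hinge axis, 28 mm from the socket's centre line towards +y, 24 mm higher than socket. The hinge axis is the rest's x axis.
- handle_grip (a point): Centre of the black cross grip at the free end of the handle: a cylinder 20 mm in diameter, 28 mm long along the hinge axis. With the handle down it lies 90 mm towards +y from the hinge and 10 mm higher; it swings up and over towards the socket in a circle about the hinge, and this point turns with it. A flat steel lever, 14 mm wide, 6 mm thick, joins it to the hinge.
- handle (a joint): Angle of the locking handle, rad: 0 fully down (locked), 1.1 fully up (stop). It stays where it is left (light friction, about 1 N at the grip). A latch fixed to it stands in the socket's mouth when it is down, so that the ball can neither enter nor leave; from about 0.6 up the way is clear.
- board: The fixed plywood drawing board, 290 by 150 mm, 8 mm thick, with the ball near one end and the cork patch near the other. Origin: on the bench under the ball. z up; its length along y, -y from the ball to the cork patch.
- ball (a point): Centre of the fixed steel ball, 36 mm in diameter, on a 16 mm neck, 38 mm above the bench; it has the board's axes.
- cork_patch (a point): Centre of the upper face of the round cork patch on the board, 76 mm in diameter, 10 mm above the bench, 200 mm from the ball. With the foot here and the ball home, the rest's socket end stands 2 mm higher than its foot (slope about 0.01 rad).
- tape_center (a point): Centre (half-way up) of a loose roll of blue tape, 96 mm across, 40 mm high. Leave alone.
- ink_center (a point): Centre (half-way up) of a loose glass ink jar, 56 mm across, 65 mm high. Leave alone.
- tin_center (a point): Centre (half-way up) of a loose bare-metal paint tin, 68 mm across, 75 mm high. Leave alone.

How it is judged:
On the way, in this order (a step that is already met when the one before it is completed fails the run):
1. the handle is swung up (above 0.85 rad) while the socket is still away from the ball (value of joint handle above 0.85 rad and distance between socket and ball above 0.05 m), for 0.2 s.
2. the socket is home on the ball, the rest upright, its foot on the cork, the handle still up (above 0.6 rad) (distance between socket and ball below 0.005 m and angle between socket's own z axis and vertical below 0.06 rad and horizontal distance between foot and cork_patch below 0.025 m and value of joint handle above 0.6 rad), for 0.2 s.
At the end, for the whole second after the job is handed in: The socket is home on the ball (its centre within 5 mm of the ball's), the rest level within 0.06 rad, the foot's centre within 25 mm of the centre of the cork patch, the handle down (below 0.08 rad), everything at rest (distance between socket and ball below 0.005 m and angle between socket's own z axis and vertical below 0.06 rad and horizontal distance between foot and cork_patch below 0.025 m and value of joint handle below 0.08 rad and linear speed of rest below 0.02 m/s); the robot touches nothing.
It fails at once if the tape roll is moved more than 20 mm (distance of tape_center from where it was at the start of the episode above 0.02 m).
It fails at once if the ink jar is moved more than 20 mm (distance of ink_center from where it was at the start of the episode above 0.02 m).
It fails at once if the paint tin is moved more than 20 mm (distance of tin_center from where it was at the start of the episode above 0.02 m).
It fails at once if the hand rest is tipped by more than 0.6 rad (angle between socket's own z axis and vertical above 0.6 rad).
It fails at once if the hand rest is dropped or slammed onto the ball (faster than 0.3 m/s within 25 mm of its seat) (linear speed of rest above 0.3 m/s and distance between socket and ball below 0.025 m and horizontal distance between socket and ball below 0.02 m).
It also fails if it takes over 67 s, if anything falls off the work surface, if the arm or the gripper's body presses on something with over 40 N, if the wrist force passes 120 N, or if a joint passes its speed limit or range.

## Working session

There is one attempt and no reset: what is moved stays moved. The work goes in short steps, Python scripts to look and compute and a tool call to move; the robot and the scene stay as the last step left them, time stands still between calls to the robot, and variables do not carry over. Pictures are saved under pics/ and viewed, and the job is handed in when it is done.

Besides the shell and the picture viewer there is one more tool, called after "Emit:" as name(argument=value, ...), one argument or row to a line, values as JSON. play_rows: Moves the arm, as the interface text tells. Its arguments: {"type":"object","properties":{"targets":{"type":"array","items":{"type":"array","items":{"type":"number"}}},"force":{"type":"number"}},"required":["targets"]}

```bash
ls; mkdir -p pics
python3 - <<'E'
from plant import arm
import cv2,numpy as np
print(arm.nose_length); print(arm.state())
for n in ["scene","top","wrist"]:
    c=arm.capture(n); cv2.imwrite(f"pics/{n}0.png",c["image"])
    print(n,c["fx"],c["fy"],c["cx"],c["cy"],c["k1"]); print(np.round(c["view"],4))
E
```

```text
pics
0.025
{'t': 0.0, 'joint_pos': array([ 1.22511612e+00,  2.64747925e-01,  1.60538773e+00,  2.01728655e-05,
        1.27370576e+00, -3.68874188e-02]), 'joint_velocities': array([-0.00033637,  0.00122052,  0.003281  , -0.00039673,  0.00170046,
       -0.00024011]), 'effort': array([ 7.05677776e-04, -5.15099180e+01, -3.67325056e+01,  3.45744331e-05,
        1.29142069e-02,  2.42565648e-07]), 'ee_pos': array([0.2048944 , 0.64243371, 0.25495808]), 'eef_rot': array([-0.483066  , -3.10377748,  0.00346167]), 'force': array([0.4800037 , 1.41861585, 1.13966034]), 'ft_torque': array([-0.05108751,  0.08796839, -0.01620904]), 'gripper_width': 1.000036058887309}
scene 403.73460347012883 403.73460347012883 322.8044596718068 198.12412319655007 0.021107257427620093
[[ 0.3509  0.9364 -0.0082 -0.1724]
 [ 0.69   -0.2645 -0.6738 -0.3313]
 [-0.6331  0.2308 -0.7389  1.4039]
 [ 0.      0.      0.      1.    ]]
top 370.4212543156678 370.4212543156678 319.4656149566269 190.9461448344901 -0.08135064741072134
[[ 0.0175 -0.9997 -0.0143 -0.0257]
 [-0.9987 -0.0168 -0.0486  0.5531]
 [ 0.0484  0.0151 -0.9987  0.9157]
 [ 0.      0.      0.      1.    ]]
wrist 304.1401917524278 304.1401917524278 313.900079502707 200.4761619558681 -0.0012218633473912593
[[ 0.303   0.953  -0.0023 -0.6732]
 [ 0.9121 -0.2892  0.2905 -0.0388]
 [ 0.2762 -0.0901 -0.9569  0.3798]
 [ 0.      0.      0.      1.    ]]
```

View pics/scene0.png

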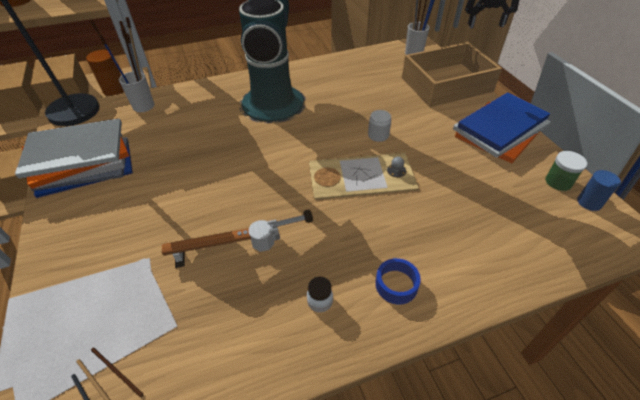

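View pics/top0.png

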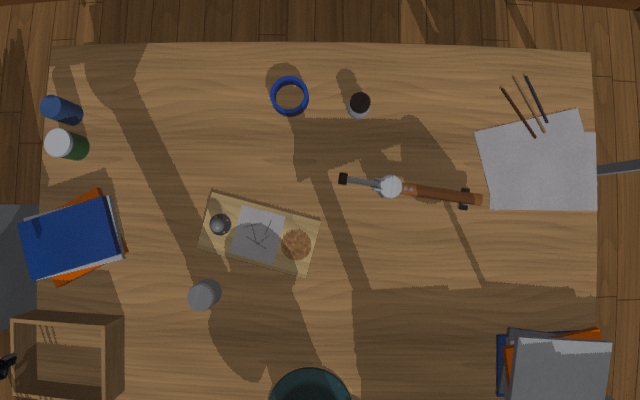

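View pics/wrist0.png

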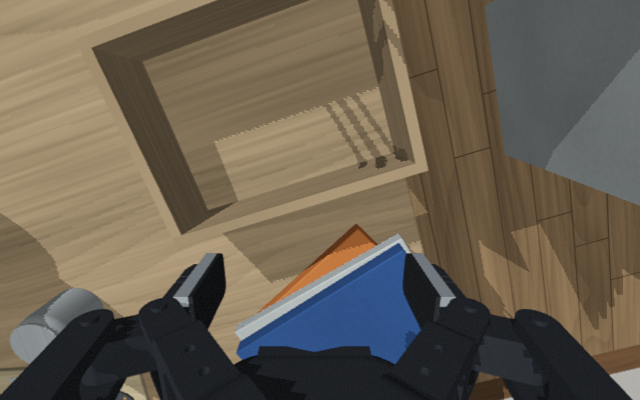

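Top view: rest socket about (390,187), handle grip (343,179), foot (465,199). Ball about (220,224), cork (296,243), tin (204,295), tape (290,96), ink (359,104). Next I measure these more precisely.

```bash
cat > h.py <<'E'
import cv2,numpy as np
def ray(c,u,v):
    x=(u-c["cx"])/c["fx"]; y=(v-c["cy"])/c["fy"]
    d=np.hypot(x,y); r=d
    for _ in range(20): r=d/(1+c["k1"]*r*r)
    s=r/d if d>0 else 1
    V=np.array(c["view"]);R=V[:3,:3];o=-R.T@V[:3,3]
    w=R.T@np.array([x*s,y*s,1.]); return o,w/np.linalg.norm(w)
def plane(c,u,v,z):
    o,w=ray(c,u,v); return o+w*(z-o[2])/w[2]
def tri(*obs):
    A=np.zeros((3,3));b=np.zeros(3);L=[]
    for c,u,v in obs:
        o,w=ray(c,u,v);P=np.eye(3)-np.outer(w,w);A+=P;b+=P@o;L.append((o,P))
    p=np.linalg.solve(A,b);return p,[np.linalg.norm(P@(p-o)) for o,P in L]
def proj(c,p):
    V=np.array(c["view"]);q=V[:3,:3]@np.array(p)+V[:3,3];x,y=q[:2]/q[2];f=1+c["k1"]*(x*x+y*y)
    return np.array([c["cx"]+c["fx"]*x*f,c["cy"]+c["fy"]*y*f])
def crop(img,u0,v0,u1,v1,k,name):
    a=cv2.resize(img[v0:v1,u0:u1],None,fx=k,fy=k,interpolation=cv2.INTER_CUBIC);cv2.imwrite(name,a)
E
python3 - <<'E'
from plant import arm
from h import *
t=arm.capture("top");s=arm.capture("scene")
crop(t["image"],330,160,490,220,5,"pics/t_rest.png")
crop(t["image"],190,180,330,285,5,"pics/t_board.png")
crop(s["image"],155,200,320,275,4,"pics/s_rest.png")
crop(s["image"],300,145,425,205,6,"pics/s_board.png")
E
```

```text
(no output)
```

View pics/t_rest.png

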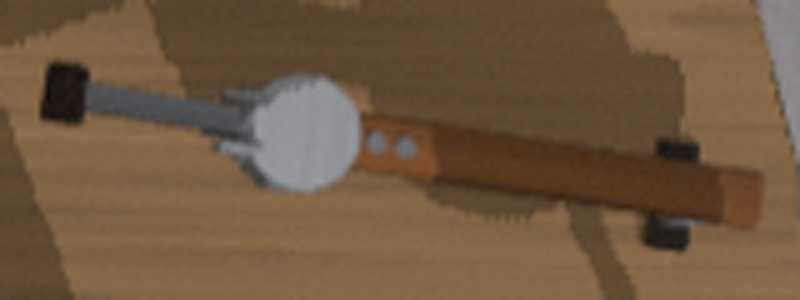

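View pics/t_board.png

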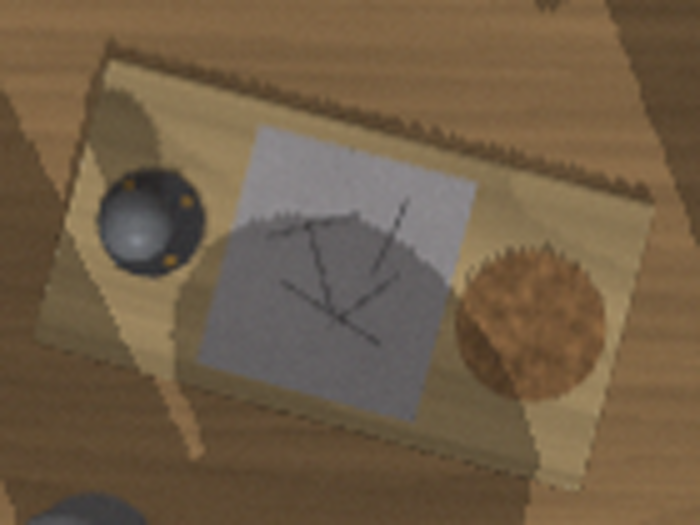

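View pics/s_rest.png

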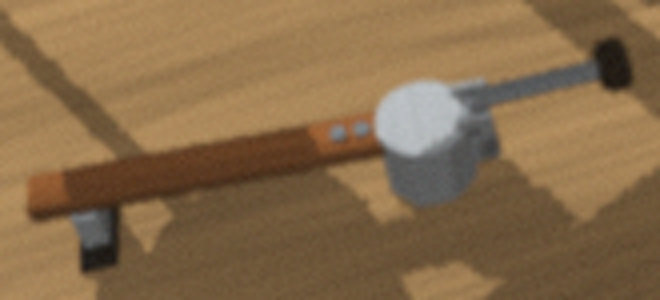

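View pics/s_board.png

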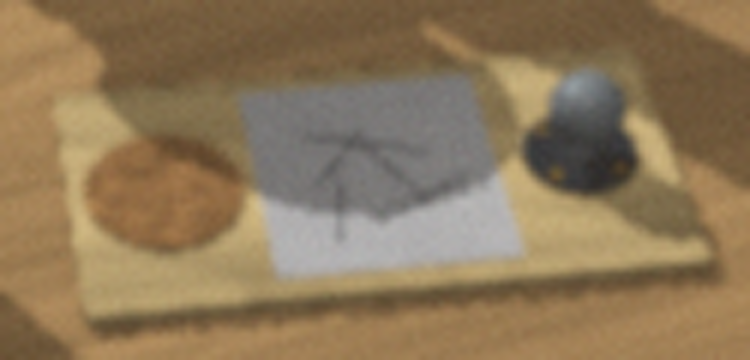

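Run:
```python
from plant import arm
from h import *
np.set_printoptions(precision=4,suppress=True)
t=arm.capture("top");s=arm.capture("scene")
def P(n,a,b,z):
    print(n,tri((t,*a),(s,*b)),"planes",plane(t,*a,z),plane(s,*b,z))
P("grip",(343,178.4),(308.2,215.8),.060)
P("sock",(391.2,186.4),(260.2,230),.052)
P("ball",(217.6,226.6),(398,162.5),.038)
P("cork",(296,244.8),(327.5,177),.010)
P("barend",(482.4,199.8),(155+28/4,200+180/4),.050)
print("plate",plane(t,220.4,224.4,.012))
print("tape",plane(t,290,96,.04),"ink",plane(t,360,101,.065),"tin",plane(t,204,290,.075))
# board corners, top face z=.008
for q in [(110,62),(655,207),(580,490),(37,342)]: print(plane(t,190+q[0]/5,180+q[1]/5,.008))
```

```text
grip (array([ 0.5816, -0.0714,  0.0689]), [np.float64(0.0007009181628673662), np.float64(0.0007009181628673762)]) planes [ 0.5821 -0.0725  0.06  ] [ 0.5747 -0.0686  0.06  ]
sock (array([ 0.566 , -0.1886,  0.0488]), [np.float64(0.00110895952449264), np.float64(0.0011089595244926488)]) planes [ 0.5654 -0.1891  0.052 ] [ 0.569  -0.1879  0.052 ]
ball (array([0.4612, 0.2351, 0.0366]), [np.float64(0.0026494242339134264), np.float64(0.0026494242339133566)]) planes [0.4604 0.2321 0.038 ] [0.4628 0.237  0.038 ]
cork (array([0.4176, 0.0411, 0.0084]), [np.float64(0.000718256899391425), np.float64(0.0007182568993913345)]) planes [0.4175 0.0403 0.01  ] [0.4193 0.0412 0.01  ]
barend (array([ 0.5365, -0.409 ,  0.0593]), [np.float64(8.055166811673936e-05), np.float64(8.055166811676463e-05)]) planes [ 0.5368 -0.4131  0.05  ] [ 0.5287 -0.4109  0.05  ]
plate [0.4647 0.2326 0.012 ]
tape [0.7871 0.0607 0.04  ] ink [ 0.7693 -0.1107  0.065 ] tin [0.3125 0.2506 0.075 ]
[0.5454 0.2579 0.008 ]
[ 0.4772 -0.0213  0.008 ]
[0.3347 0.0138 0.008 ]
[0.4022 0.2917 0.008 ]
```

Run:
```python
from plant import arm
from h import *
from scipy.spatial.transform import Rotation as R
np.set_printoptions(precision=4,suppress=True)
w=arm.capture("wrist");V=np.array(w["view"]);o=-V[:3,:3].T@V[:3,3]
s=arm.state();T=R.from_rotvec(s["eef_rot"])
print(o,T.inv().apply(o-s["ee_pos"]),T.inv().apply(V[2,:3]), T.as_matrix())
```

```text
[0.1345 0.6648 0.374 ] [ 0.0739 -0.0007 -0.1179] [-0.2906 -0.0002  0.9568] [[-0.9527  0.3039 -0.0001]
 [ 0.3039  0.9527 -0.0003]
 [ 0.     -0.0003 -1.    ]]
```

Emit:
play_rows(
  targets=[
    [0,0,-7.16,0.0227,-0.0292,0,1],
    [0,0,-7.16,0.0227,-0.0292,0,1],
    [0,0,-7.16,0.0227,-0.0292,0,1],
    [0,0,-7.16,0.0227,-0.0292,0,1],
    [0,0,-7.16,0.0227,-0.0292,0,1],
    [0,0,-7.16,0.0227,-0.0292,0,1],
    [0,0,-7.16,0.0227,-0.0292,0,1],
    [0,0,-7.16,0.0227,-0.0292,0,1],
    [0,0,-7.16,0.0227,-0.0292,0,1],
    [0,0,-7.16,0.0227,-0.0292,0,1],
    [0,0,-7.16,0.0227,-0.0292,0,1],
    [0,0,-7.16,0.0227,-0.0292,0,1],
  ],
)

```text
t: 1.4
ee_pos: [0.4807, 0.2829, 0.2576]
eef_rot: [2.471, 1.937, 0.013]
force: [1.3, 0.7, 0.3]
gripper_width: 0.998
```

Run:
```python
from plant import arm
from h import *
np.set_printoptions(precision=4,suppress=True)
w=arm.capture("wrist");cv2.imwrite("pics/w1.png",w["image"])
print(arm.state()["ee_pos"],arm.state()["joint_velocities"])
print(proj(w,[.462,.234,.038]),proj(w,[.4176,.0405,.01]))
```

```text
[0.4848 0.2776 0.2577] [ 0.0727 -0.0038  0.0049  0.0484  0.0064 -0.1234]
[306.9327 219.9576] [310.051  341.4627]
```

View pics/w1.png

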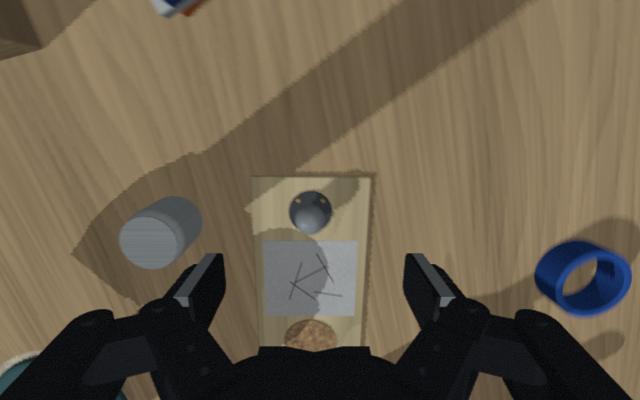

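Run:
```python
from h import *
i=cv2.imread("pics/w1.png");crop(i,240,170,380,290,5,"pics/w1c.png")
```

```text
(no output)
```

View pics/w1c.png

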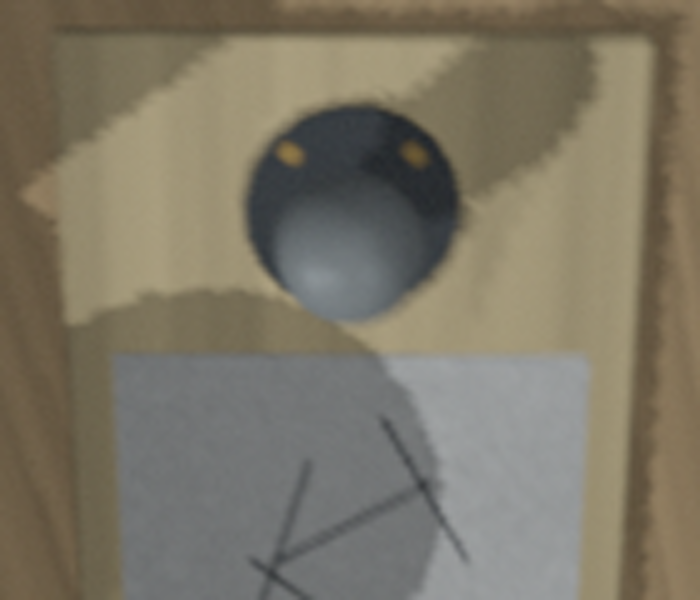

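```bash
cat >> h.py <<'E'
np.set_printoptions(precision=4,suppress=True)
E
python3 - <<'E'
from plant import arm
from h import *
w=arm.capture("wrist");t=arm.capture("top");s=arm.capture("scene")
print(arm.state()["ee_pos"],arm.state()["joint_velocities"])
cv2.imwrite("pics/w2.png",w["image"])
crop(w["image"],240,170,380,350,4,"pics/w2c.png")
g=cv2.cvtColor(w["image"],cv2.COLOR_BGR2GRAY)
print(proj(w,[.462,.234,.038]))
E
```

```text
[0.4804 0.2836 0.2573] [ 0.0436 -0.0022  0.0042  0.0078  0.0034 -0.0015]
[301.9083 216.0214]
```

View pics/w2c.png

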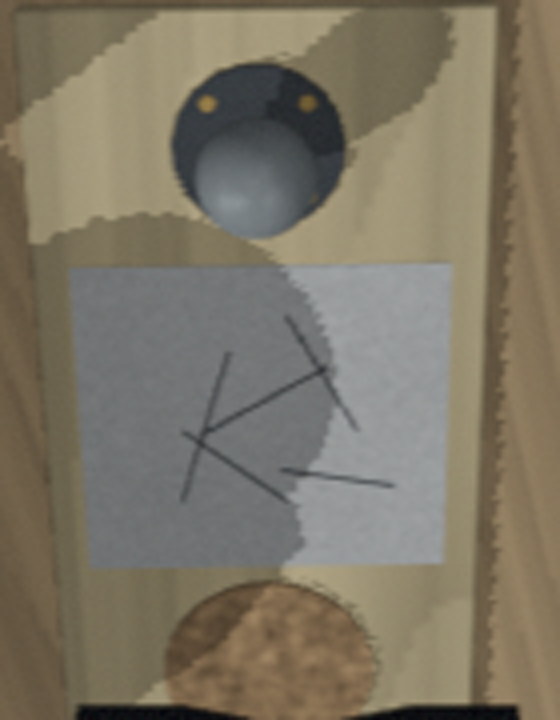

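Run:
```python
from plant import arm
from h import *
w=arm.capture("wrist");t=arm.capture("top");s=arm.capture("scene")
print(arm.state()["ee_pos"])
print(plane(w,303.5,214.5,.038),plane(w,304.5,207,.012))
print(tri((w,303.5,214.5),(t,217.6,226.6),(s,398,162.5)))
# board sides & corners z=.008
for q in [(15,10),(497,6)]: print(plane(w,240+q[0]/4,170+q[1]/4,.008))
# side edge points
for q in [(15,10),(62,640),(497,6),(474,640)]: print(plane(w,240+q[0]/4,170+q[1]/4,.008))
```

```text
[0.4791 0.2854 0.2572]
[0.4595 0.2424 0.038 ] [0.4602 0.2431 0.012 ]
(array([0.459 , 0.2381, 0.0315]), [np.float64(0.00201073033500787), np.float64(0.004069311129875167), np.float64(0.0026387386424350616)])
[0.3982 0.3025 0.008 ]
[0.5422 0.269  0.008 ]
[0.3982 0.3025 0.008 ]
[0.3461 0.0777 0.008 ]
[0.5422 0.269  0.008 ]
[0.4905 0.0423 0.008 ]
```

Emit:
play_rows(
  targets=[
    [0,0,0,0,0,0,1],
    [0,0,0,0,0,0,1],
    [0,0,0,0,0,0,1],
    [0,0,0,0,0,0,1],
  ],
)

```text
t: 2.08
ee_pos: [0.4763, 0.2894, 0.257]
eef_rot: [2.455, 1.959, 0.012]
force: [-1.2, 1.0, 0.2]
gripper_width: 1.0
```

```bash
cat >> h.py <<'E'
import pickle
def snap(arm,names,tag):
    out={}
    for n in names:
        c=arm.capture(n);cv2.imwrite(f"pics/{tag}_{n}.png",c["image"]);out[n]=c
    pickle.dump(out,open(f"pics/{tag}.pkl","wb"));return out
def load(tag): return pickle.load(open(f"pics/{tag}.pkl","rb"))
E
python3 - <<'E'
from plant import arm
from h import *
o=snap(arm,["wrist"],"a");w=o["wrist"]
print(arm.state()["ee_pos"],arm.state()["joint_velocities"])
crop(w["image"],240,170,380,290,5,"pics/a_c.png")
E
```

```text
[0.4764 0.2894 0.257 ] [-0.0074  0.0011 -0.0027 -0.0026  0.0002  0.0005]
```

View pics/a_c.png

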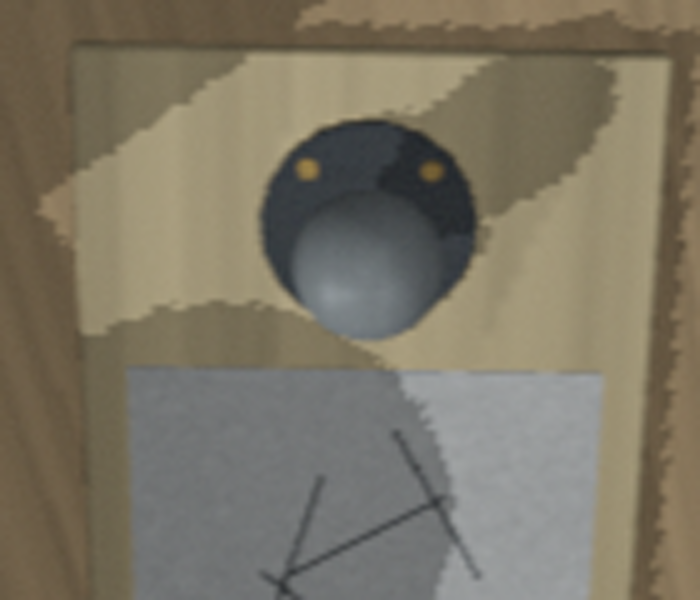

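Run:
```python
from h import *
w=load("a")["wrist"]
print(plane(w,313.2,222.8,.038),plane(w,313.6,215.2,.010))
p=lambda x,y:plane(w,240+x/5,170+y/5,.008)
a,b,c,d=p(73,45),p(670,56),p(95,560),p(640,560)
print(a,b,c,d,np.degrees(np.arctan2(*(a-c)[:2])),np.degrees(np.arctan2(*(b-d)[:2])),np.linalg.norm(a-b))
```

```text
[0.4645 0.2354 0.038 ] [0.4651 0.2349 0.01  ]
[0.4045 0.2966 0.008 ] [0.5477 0.261  0.008 ] [0.3707 0.1566 0.008 ] [0.5162 0.123  0.008 ] 13.570070047083938 12.882976777618808 0.14761771808583066
```

Emit:
play_rows(
  targets=[
    [0,0,0.4,0.0075,-0.04,0,1],
    [0,0,0.4,0.0075,-0.04,0,1],
    [0,0,0.4,0.0075,-0.04,0,1],
    [0,0,0.4,0.0075,-0.04,0,1],
    [0,0,0.4,0.0075,-0.04,0,1],
    [0,0,0.4,0.0075,-0.04,0,1],
    [0,0,0.4,0.0075,-0.04,0,1],
    [0,0,0.4,0.0075,-0.04,0,1],
    [0,0,0.4,0.0075,-0.04,0,1],
    [0,0,0.4,0.0075,-0.04,0,1],
    [0,0,0.4,0.0075,-0.04,0,1],
    [0,0,0,0,-0.02,0,1],
  ],
)

```text
t: 3.13
ee_pos: [0.5576, -0.178, 0.2593]
eef_rot: [2.351, 2.079, 0.022]
force: [-0.7, 0.3, 0.2]
gripper_width: 1.0
```

Emit:
play_rows(
  targets=[
    [0,0,0,0,0,0,1],
    [0,0,0,0,0,0,1],
    [0,0,0,0,0,0,1],
    [0,0,0,0,0,0,1],
    [0,0,0,0,0,0,1],
  ],
)

```text
t: 3.55
ee_pos: [0.5575, -0.1803, 0.2587]
eef_rot: [2.357, 2.075, 0.021]
force: [-0.0, 0.2, 0.6]
gripper_width: 0.995
```

Run:
```python
from plant import arm
from h import *
from scipy.spatial.transform import Rotation as R
o=snap(arm,["wrist"],"b");w=o["wrist"]
s=arm.state();m=R.from_rotvec(s["eef_rot"]).as_matrix()
print(s["ee_pos"],s["joint_velocities"],np.degrees(np.arctan2(m[1,1],m[0,1])),m[:,2])
```

```text
[ 0.5574 -0.18    0.2587] [-0.0009  0.0003 -0.0029 -0.002  -0.0044 -0.0026] -7.2758640310006735 [ 0.0113  0.0079 -0.9999]
```

View pics/b_wrist.png

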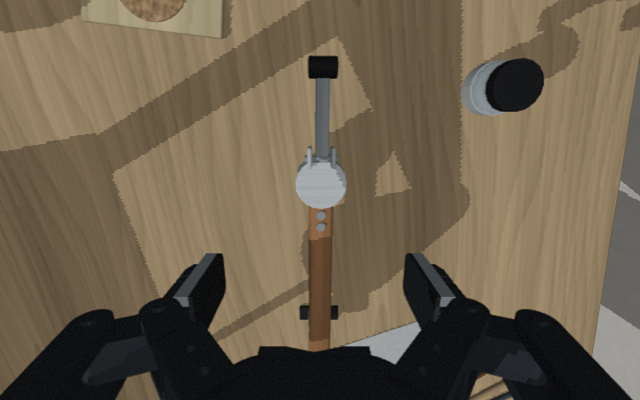

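Run:
```python
from h import *
w=load("b")["wrist"]
g=plane(w,323,67,.060);so=plane(w,321,184,.052);f=plane(w,318.7,312,.012);b=plane(w,319.7,335,.050)
print(g,so,f,b)
for q in (f,b,so): print(np.degrees(np.arctan2(*(g-q)[:2])),np.linalg.norm((g-q)[:2]))
crop(w["image"],270,40,380,240,3.9,"pics/b_c.png")
```

```text
[ 0.5825 -0.0695  0.06  ] [ 0.5668 -0.186   0.052 ] [ 0.5418 -0.3782  0.012 ] [ 0.5413 -0.3847  0.05  ]
7.512375880123384 0.3113543020035436
7.4477743802460274 0.3179101859583631
7.66840161040726 0.11761482420268893
```

View pics/b_c.png

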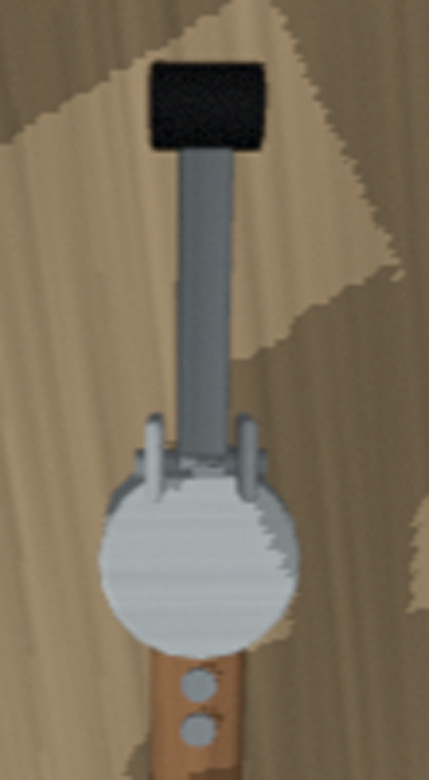

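Emit:
play_rows(
  targets=[
    [-0.45,0.65,0,0.0062,0.0275,0,0.8],
    [0,0,0,0.0062,0.0275,0,0.7],
    [0,0,0,0.0062,0.0275,0,0.6],
    [0,0,0,0.0062,0.0275,-0.02,0.6],
    [0,0,0,0,0,-0.035,0.6],
    [0,0,0,0,0,-0.035,0.6],
    [0,0,0,0,0,-0.035,0.6],
    [0,0,0,0,0,-0.02,0.6],
    [0,0,0,0,0,0,0.6],
    [0,0,0,0,0,0,0.6],
  ],
)

```text
t: 4.43
ee_pos: [0.5839, -0.0519, 0.1152]
eef_rot: [2.334, 2.09, 0.014]
force: [0.6, -0.4, 0.1]
gripper_width: 0.602
```

```bash
cat > st.py <<'E'
from plant import arm
from h import *
from scipy.spatial.transform import Rotation as R
def st():
    s=arm.state();m=R.from_rotvec(s["eef_rot"]).as_matrix()
    print("t",round(s["t"],2),"p",s["ee_pos"],"jaw",round(np.degrees(np.arctan2(m[1,1],m[0,1])),2),"z",m[:,2],"F",s["force"],"w",round(s["gripper_width"],3))
if __name__=="__main__": st()
E
python3 st.py
```

```text
t 4.43 p [ 0.5839 -0.0519  0.1152] jaw -6.32 z [ 0.0124 -0.0004 -0.9999] F [ 0.6052 -0.3673  0.1021] w 0.602
```

Emit:
play_rows(
  targets=[
    [0,0.4,-0.6,0,-0.009,0,0.6],
    [0,0.3,-0.6,0,-0.009,0,0.6],
    [0,0,0,0,0,-0.01,0.6],
    [0,0,0,0,0,-0.01,0.6],
    [0,0,0,0,0,0,0.6],
    [0,0,0,0,0,0,0.6],
  ],
)

```text
t: 4.93
ee_pos: [0.5892, -0.0725, 0.1017]
eef_rot: [2.357, 2.062, 0.011]
force: [-0.4, -0.1, -0.7]
gripper_width: 0.601
```

Run:
```python
from st import *
st();o=snap(arm,["wrist"],"c");w=o["wrist"]
print(proj(w,[.5825,-.0695,.06]))
```

```text
t 4.93 p [ 0.5892 -0.0725  0.1017] jaw -7.63 z [ 0.0116 -0.0028 -0.9999] F [-0.3842 -0.125  -0.6767] w 0.601
[300.6287 238.4568]
```

View pics/c_wrist.png

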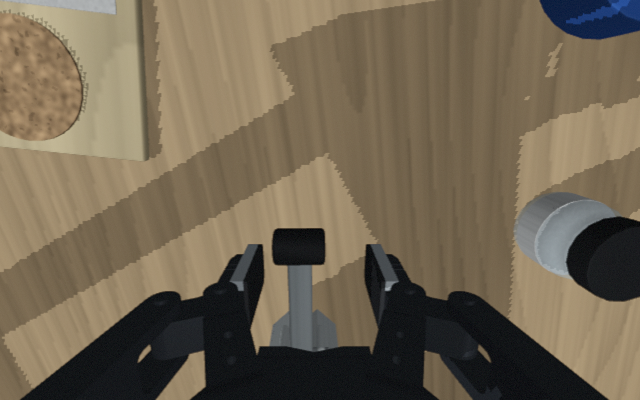

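Emit:
play_rows(
  targets=[
    [0,0.3,0,-0.004,0,-0.009,0.6],
    [0,0.2,0,-0.004,0,-0.009,0.6],
    [0,0,0,0,0,-0.009,0.6],
    [0,0,0,0,0,-0.007,0.6],
    [0,0,0,0,0,0,0.6],
    [0,0,0,0,0,0,0.6],
  ],
)

```text
t: 5.48
ee_pos: [0.5792, -0.0722, 0.0636]
eef_rot: [2.362, 2.067, -0.002]
force: [-0.0, 0.5, -0.1]
gripper_width: 0.6
```

```bash
python3 st.py
```

```text
t 5.48 p [ 0.5792 -0.0722  0.0636] jaw -7.62 z [ 0.0005 -0.0025 -1.    ] F [-0.0287  0.5113 -0.0636] w 0.6
```

Emit:
play_rows(
  targets=[
    [0,0,0,0.003,0,0.001,0.5],
    [0,0,0,0,0,0,0.4],
    [0,0,0,0,0,0,0.3],
    [0,0,0,0,0,0,0.2],
    [0,0,0,0,0,0,0.2],
    [0,0,0,0,0,0,0.2],
  ],
  force=20,
)

```text
t: 5.98
ee_pos: [0.5819, -0.0719, 0.0641]
eef_rot: [2.363, 2.069, -0.004]
force: [-1.4, -0.4, -2.1]
gripper_width: 0.329
```

Run:
```python
from st import *
st();o=snap(arm,["wrist"],"d")
```

```text
t 5.98 p [ 0.5819 -0.0719  0.0641] jaw -7.6 z [-0.0016 -0.0023 -1.    ] F [-1.381  -0.3902 -2.0755] w 0.329
```

View pics/d_wrist.png

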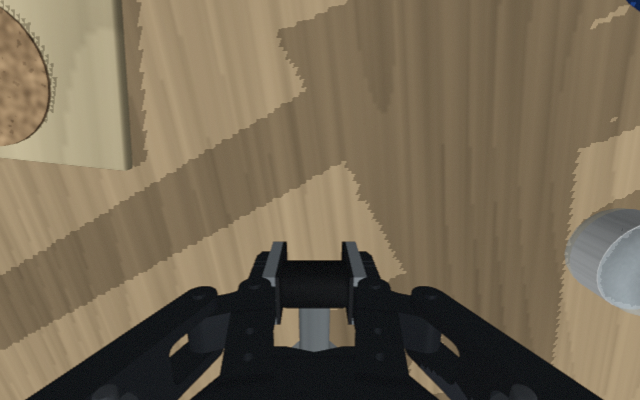

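Emit:
play_rows(
  targets=[
    [0,0,0,-0.0002,-0.0015,0.008,0.2],
    [0,0,0,-0.0002,-0.0015,0.008,0.2],
    [0,0,0,0,0,0,0.2],
  ],
)

```text
t: 6.28
ee_pos: [0.5806, -0.0752, 0.0802]
eef_rot: [-2.363, -2.069, 0.006]
force: [-0.6, 0.2, -2.5]
gripper_width: 0.327
```

Run:
```python
from st import *
st();o=snap(arm,["scene"],"e");crop(o["scene"]["image"],150,180,330,280,4.4,"pics/e_c.png")
```

```text
t 6.28 p [ 0.5806 -0.0752  0.0802] jaw -7.59 z [-0.0034 -0.0021 -1.    ] F [-0.6057  0.2249 -2.4606] w 0.327
```

View pics/e_c.png

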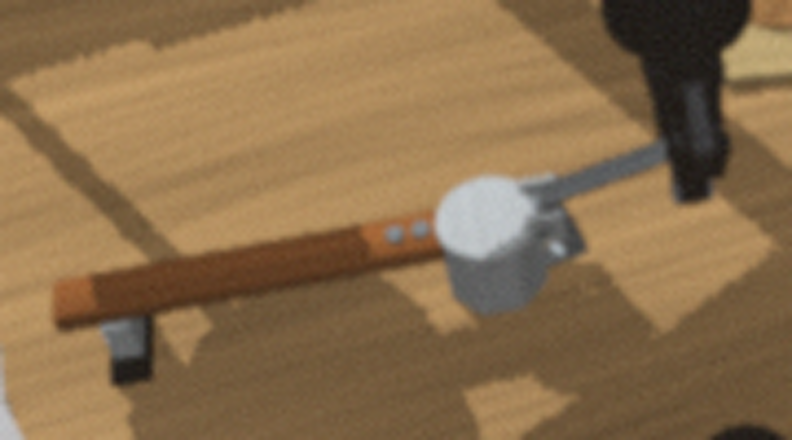

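Emit:
play_rows(
  targets=[
    [0,0,0,-0.0003,-0.0028,0.0073,0.2],
    [0,0,0,-0.0004,-0.0028,0.0073,0.2],
    [0,0,0,-0.0005,-0.004,0.0067,0.2],
    [0,0,0,-0.0005,-0.004,0.0067,0.2],
    [0,0,0,-0.0007,-0.0052,0.006,0.2],
    [0,0,0,-0.0007,-0.0052,0.006,0.2],
    [0,0,0,0,0,0,0.2],
  ],
)

```text
t: 6.92
ee_pos: [0.576, -0.1015, 0.1233]
eef_rot: [-2.362, -2.069, 0.007]
force: [0.7, -0.9, -4.7]
gripper_width: 0.323
```

Run:
```python
from st import *
st();o=snap(arm,["scene"],"f");crop(o["scene"]["image"],150,160,330,280,4.4,"pics/f_c.png")
```

```text
t 6.92 p [ 0.576  -0.1015  0.1233] jaw -7.57 z [-0.0045 -0.0019 -1.    ] F [ 0.7347 -0.9432 -4.7346] w 0.323
```

View pics/f_c.png

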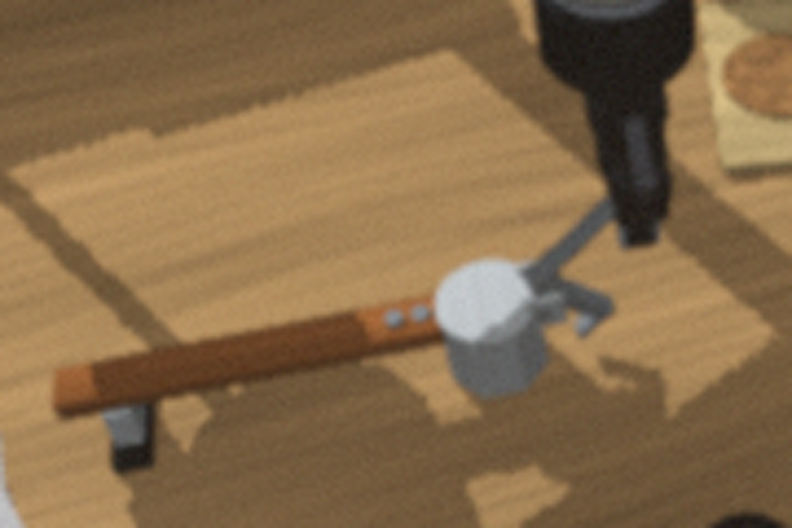

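Emit:
play_rows(
  targets=[
    [0,0,0,-0.0007,-0.005,0.0042,0.2],
    [0,0,0,-0.0007,-0.0056,0.004,0.2],
    [0,0,0,-0.0008,-0.0063,0.0033,0.2],
    [0,0,0,-0.0009,-0.006,0.0025,0.2],
    [0,0,0,0,0,0,0.2],
  ],
)

```text
t: 7.38
ee_pos: [0.5717, -0.125, 0.1369]
eef_rot: [-2.359, -2.067, 0.007]
force: [0.5, -1.5, -6.0]
gripper_width: 0.323
```

Run:
```python
from st import *
st();o=snap(arm,["scene"],"g");crop(o["scene"]["image"],150,160,330,280,4.4,"pics/g_c.png")
```

```text
t 7.38 p [ 0.5717 -0.125   0.1369] jaw -7.53 z [-0.0068  0.0005 -1.    ] F [ 0.4643 -1.5089 -5.9571] w 0.323
```

View pics/g_c.png

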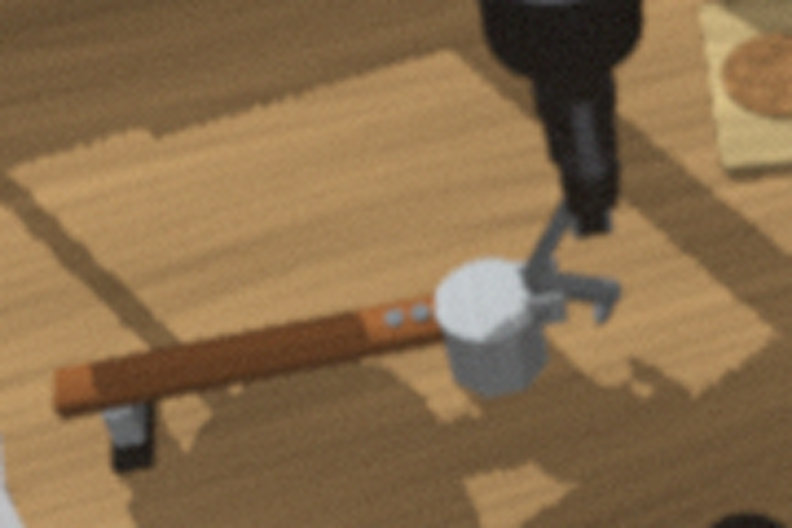

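Emit:
play_rows(
  targets=[
    [0,0,0,0,0,0,0.4],
    [0,0,0,0,0,0,0.5],
    [0,0,0,0,0,0,0.6],
    [0,0,0,0,0,0.02,0.6],
    [0,0,0,0,0,0.03,0.6],
    [0,0,0,0,0,0.02,0.6],
    [0,0,0,0,0,0,0.6],
  ],
)

```text
t: 8.02
ee_pos: [0.5724, -0.1254, 0.2115]
eef_rot: [-2.361, -2.068, 0.008]
force: [1.0, -0.5, 0.4]
gripper_width: 0.603
```

Run:
```python
from st import *
st();o=snap(arm,["scene","wrist"],"i");crop(o["scene"]["image"],150,160,330,280,4.4,"pics/i_c.png")
```

```text
t 8.02 p [ 0.5724 -0.1254  0.2115] jaw -7.56 z [-0.0054 -0.0013 -1.    ] F [ 0.997  -0.5019  0.3765] w 0.603
```

View pics/i_c.png

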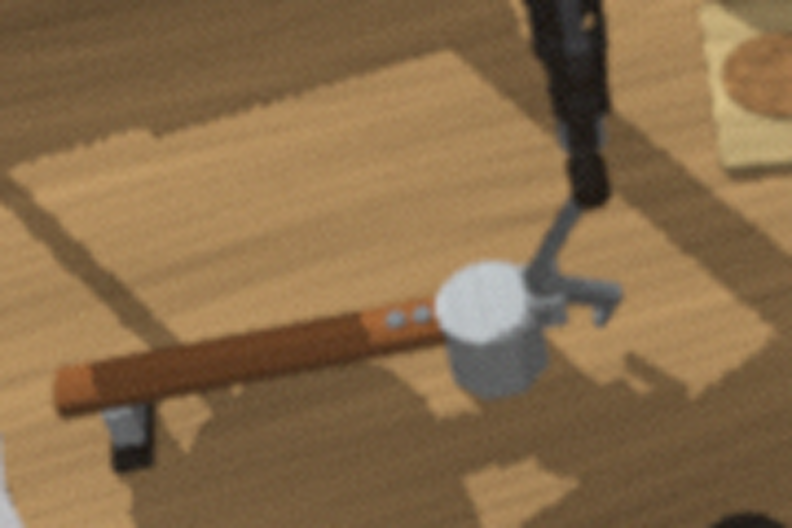

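Emit:
play_rows(
  targets=[
    [0,0,0,-0.003,-0.0265,0,0.6],
    [0,0,0,-0.003,-0.0265,0,0.6],
    [0,0,0,-0.003,-0.0265,0,0.6],
    [0,0,0,-0.003,-0.0265,0,0.6],
    [0,0,0,-0.003,-0.02,0,0.6],
    [0,0,0,0,0,0,0.6],
    [0,0,0,0,0,0,0.6],
    [0,0,0,0,0,0,0.6],
  ],
)

```text
t: 8.78
ee_pos: [0.5496, -0.2513, 0.1954]
eef_rot: [-2.343, -2.06, 0.021]
force: [-0.4, -0.3, -0.6]
gripper_width: 0.597
```

Run:
```python
from st import *
st();o=snap(arm,["wrist"],"j")
```

```text
t 8.78 p [ 0.5496 -0.2513  0.1954] jaw -7.34 z [-0.0245  0.0075 -0.9997] F [-0.3672 -0.3027 -0.5751] w 0.597
```

View pics/j_wrist.png

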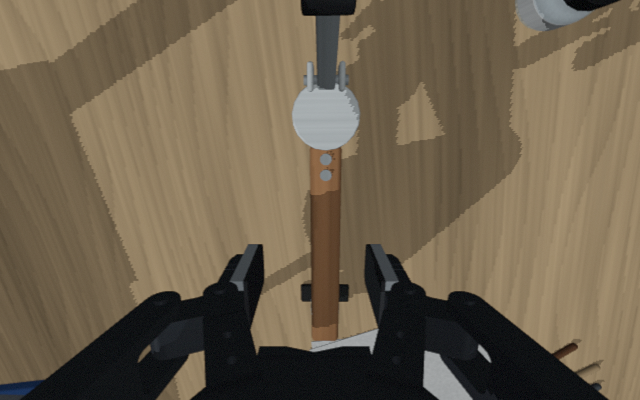

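Run:
```python
from h import *
w=load("j")["wrist"]
so=plane(w,326,117,.052);f=plane(w,325,292,.012);b=plane(w,325,328,.050)
print(so,f,b,np.degrees(np.arctan2(*(so-f)[:2])),np.degrees(np.arctan2(*(so-b)[:2])),np.linalg.norm((so-f)[:2]))
u=(so-b)[:2];u/=np.linalg.norm(u);print("grip",so[:2]-.075*u)
```

```text
[ 0.5645 -0.1858  0.052 ] [ 0.5416 -0.3772  0.012 ] [ 0.5392 -0.3947  0.05  ] 6.808550127857298 6.905273717965005 0.19282785663487734
grip [ 0.5555 -0.2602]
```

Emit:
play_rows(
  targets=[
    [-0.4,-0.7,0,0.003,-0.005,-0.01,0.6],
    [0,-0.7,0,0.003,-0.005,-0.025,0.6],
    [0,0,0,0,0,-0.03,0.6],
    [0,0,0,0,0,-0.03,0.6],
    [0,0,0,0,0,-0.015,0.6],
    [0,0,0,0,0,0,0.6],
    [0,0,0,0,0,0,0.6],
  ],
)

```text
t: 9.42
ee_pos: [0.5579, -0.2523, 0.0821]
eef_rot: [2.348, 2.085, 0.006]
force: [0.8, 0.3, -0.1]
gripper_width: 0.605
```

Run:
```python
from st import *
st();o=snap(arm,["wrist"],"k")
```

```text
t 9.42 p [ 0.5579 -0.2523  0.0821] jaw -6.79 z [ 0.0038  0.0016 -1.    ] F [ 0.7959  0.294  -0.1042] w 0.605
```

View pics/k_wrist.png

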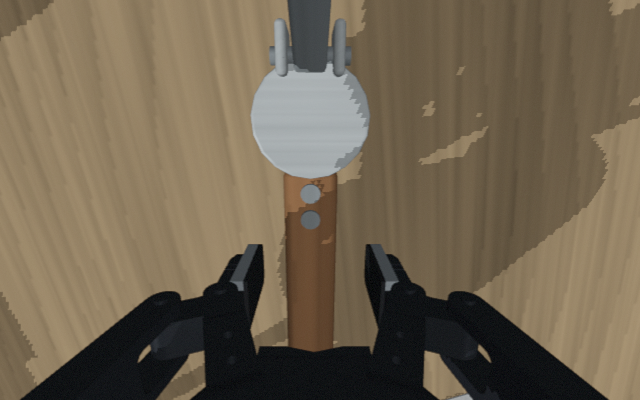

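Emit:
play_rows(
  targets=[
    [0,0,-0.4,0,-0.005,-0.006,0.6],
    [0,0,0,-0.001,-0.005,-0.009,0.6],
    [0,0,0,0,0,-0.009,0.6],
    [0,0,0,0,0,-0.007,0.6],
    [0,0,0,0,0,0,0.6],
    [0,0,0,0,0,0,0.6],
  ],
)

```text
t: 9.97
ee_pos: [0.561, -0.2645, 0.0543]
eef_rot: [2.348, 2.071, 0.012]
force: [0.2, 0.4, -0.0]
gripper_width: 0.595
```

Run:
```python
from st import *
st()
```

```text
t 9.97 p [ 0.561  -0.2645  0.0543] jaw -7.17 z [ 0.0129 -0.0031 -0.9999] F [ 0.1533  0.3706 -0.042 ] w 0.595
```

Emit:
play_rows(
  targets=[
    [0,0.7,0,-0.004,0.002,-0.003,0.6],
    [0,0,0,0,0,-0.002,0.6],
    [0,0,0,0,0,0,0.5],
    [0,0,0,0,0,0,0.45],
  ],
)

```text
t: 10.3
ee_pos: [0.5567, -0.2626, 0.0492]
eef_rot: [2.355, 2.076, -0.004]
force: [-0.1, -0.5, 0.4]
gripper_width: 0.452
```

Run:
```python
from st import *
st()
```

```text
t 10.3 p [ 0.5567 -0.2626  0.0492] jaw -7.2 z [-0.0002 -0.0032 -1.    ] F [-0.0935 -0.5341  0.3774] w 0.452
```

Emit:
play_rows(
  targets=[
    [0,0,0,0,0,0,0.35],
    [0,0,0,0,0,0,0.25],
    [0,0,0,0,0,0,0.2],
    [0,0,0,0,0,0,0.2],
    [0,0,0,0,0,0,0.2],
  ],
  force=80,
)

```text
t: 10.72
ee_pos: [0.5553, -0.2623, 0.0494]
eef_rot: [2.355, 2.079, -0.006]
force: [-1.8, 0.0, -0.7]
gripper_width: 0.311
```

Emit:
play_rows(
  targets=[
    [0,0,0,0,0,0.005,0.2],
    [0,0,0,0,0,0.01,0.2],
    [0,0,0,0,0,0.02,0.2],
    [0,0,0,0,0,0.025,0.2],
    [0,0,0,0,0,0.025,0.2],
    [0,0,0,0,0,0.015,0.2],
    [0,0,0,0,0,0,0.2],
    [0,0,0,0,0,0,0.2],
  ],
)

```text
t: 11.38
ee_pos: [0.5469, -0.2581, 0.1452]
eef_rot: [-2.342, -2.069, 0.019]
force: [0.1, 0.9, -7.7]
gripper_width: 0.314
```

Run:
```python
from st import *
st();o=snap(arm,["scene","wrist"],"l");crop(o["scene"]["image"],130,100,350,270,3.6,"pics/l_c.png")
```

```text
t 11.38 p [ 0.5469 -0.2581  0.1452] jaw -7.07 z [-0.0204  0.0043 -0.9998] F [ 0.1296  0.9492 -7.6994] w 0.314
```

View pics/l_c.png

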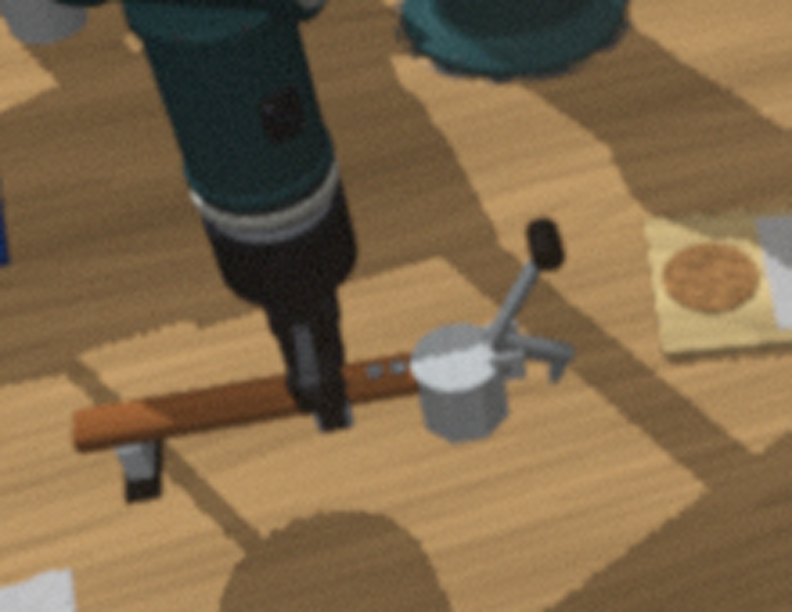

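View pics/l_wrist.png

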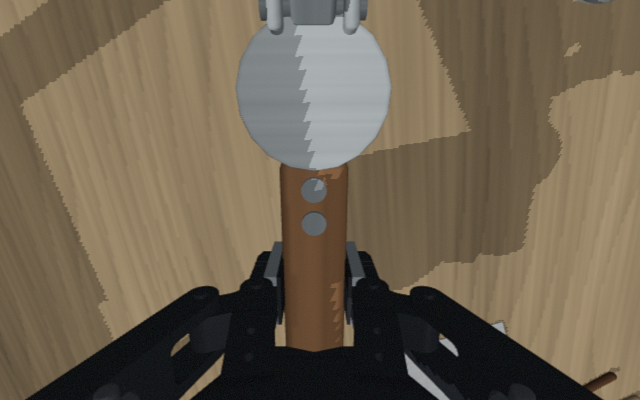

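```bash
cat >> st.py <<'E'
def toolpt(w,s,u,v,tz):
    T=R.from_rotvec(s["eef_rot"]);o,d=ray(w,u,v)
    o=T.inv().apply(o-s["ee_pos"]);d=T.inv().apply(d);return o+d*(tz-o[2])/d[2]
E
python3 - <<'E'
from st import *
w=load("l")["wrist"];g=w["image"];s=arm.state()
gray=cv2.cvtColor(g,cv2.COLOR_BGR2GRAY)
hsv=cv2.cvtColor(g,cv2.COLOR_BGR2HSV)
m=((hsv[...,1]<45)&(gray>95)).astype(np.uint8)*255
m[180:]=0
m=cv2.morphologyEx(m,cv2.MORPH_OPEN,np.ones((9,9)))
cs,_=cv2.findContours(m,cv2.RETR_EXTERNAL,cv2.CHAIN_APPROX_NONE)
c=max(cs,key=cv2.contourArea);print(cv2.boundingRect(c),cv2.minEnclosingCircle(c))
pts=c[:,0];pts=pts[pts[:,1]>45];print(cv2.fitEllipse(pts))
p=toolpt(w,s,313.5,92,-.0026);print(p)
for uv in [(313.7,280),(315,335)]: print(toolpt(w,s,*uv,-.0006))
E
```

```text
(236, 0, 155, 170) ((312.0, 78.38253021240234), 91.39386749267578)
((313.2178955078125, 87.92279052734375), (153.765869140625, 162.70156860351562), 178.4578399658203)
[ 0.0787  0.0001 -0.0026]
[ 0.0005  0.0002 -0.0006]
[-0.0288  0.0009 -0.0006]
```

Run:
```python
from st import *
w=load("l")["wrist"];s=arm.state()
for uv in [(313.3,169.5),(236.5,90),(390,90),(313,88),(250,46),(376,46),(260,141),(367,141)]: print(uv,toolpt(w,s,*uv,-.0026))
for uv in [(268,10),(361,10)]: print(uv,toolpt(w,s,*uv,-.0026))
```

```text
(313.3, 169.5) [ 0.0504  0.     -0.0026]
(236.5, 90) [ 0.0793 -0.0276 -0.0026]
(390, 90) [ 0.0794  0.0276 -0.0026]
(313, 88) [ 0.08   -0.0001 -0.0026]
(250, 46) [ 0.0937 -0.0219 -0.0026]
(376, 46) [ 0.0937  0.0217 -0.0026]
(260, 141) [ 0.0612 -0.0201 -0.0026]
(367, 141) [ 0.0613  0.0203 -0.0026]
(268, 10) [ 0.1046 -0.0152 -0.0026]
(361, 10) [ 0.1047  0.016  -0.0026]
```

Emit:
play_rows(
  targets=[
    [0,-0.6,-0.6,-0.002,0.02,0,0.2],
    [-0.2,-0.6,-0.6,-0.003,0.03,0,0.2],
    [0,0,-0.6,-0.003,0.035,0,0.2],
    [0,0,-0.6,-0.003,0.035,0,0.2],
    [0,0,-0.6,-0.003,0.035,0,0.2],
    [0,0,-0.6,-0.003,0.035,0,0.2],
    [0,0,-0.6,-0.003,0.035,0,0.2],
    [0,0,-0.6,-0.003,0.035,0,0.2],
    [0,0,-0.6,-0.003,0.035,0,0.2],
    [0,0,-0.6,-0.003,0.035,0,0.2],
    [0,0,-0.6,-0.003,0.03,0,0.2],
    [0,0,0,0,0.02,0,0.2],
  ],
)

```text
t: 12.48
ee_pos: [0.4948, 0.1321, 0.1222]
eef_rot: [-2.467, -1.906, 0.043]
force: [0.9, -1.0, -8.6]
gripper_width: 0.308
```

Emit:
play_rows(
  targets=[
    [0,0,0,0,0,0,0.2],
    [0,0,0,0,0,0,0.2],
    [0,0,0,0,0,0,0.2],
    [0,0,0,0,0,0,0.2],
  ],
)

```text
t: 12.82
ee_pos: [0.489, 0.1356, 0.1161]
eef_rot: [-2.456, -1.911, 0.059]
force: [-0.8, -0.8, -7.9]
gripper_width: 0.311
```

Run:
```python
from st import *
st();o=snap(arm,["scene","wrist"],"m")
```

```text
t 12.82 p [0.489  0.1356 0.1161] jaw -14.23 z [-0.048  -0.     -0.9988] F [-0.7529 -0.8058 -7.924 ] w 0.311
```

View pics/m_wrist.png

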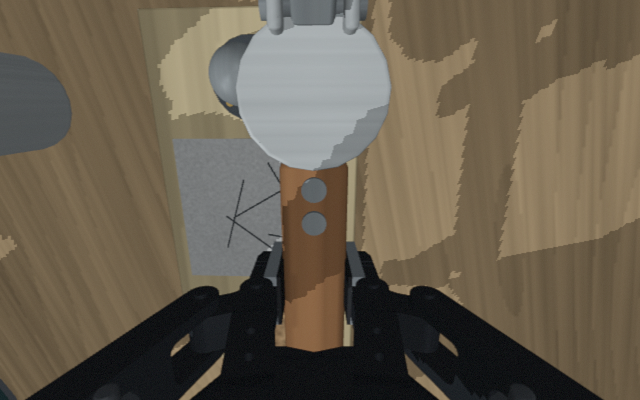

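Emit:
play_rows(
  targets=[
    [0,-1,0.3,0.01,0,0.008,0.2],
    [0,-1,0.3,0.01,0,0.008,0.2],
    [0,-1,0,0.01,0,0.006,0.2],
    [0,-0.2,0,0,0,0.001,0.2],
    [0,-0.2,0,0,0,0.001,0.2],
  ],
)

```text
t: 13.33
ee_pos: [0.5242, 0.132, 0.1438]
eef_rot: [2.464, 1.928, 0.024]
force: [0.1, 0.6, -9.1]
gripper_width: 0.312
```

Run:
```python
from st import *
st();o=snap(arm,["wrist"],"n");st()
```

```text
t 13.33 p [0.5242 0.132  0.1438] jaw -13.92 z [ 0.0197 -0.0006 -0.9998] F [ 0.076   0.5614 -9.1027] w 0.312
t 13.38 p [0.5248 0.1322 0.1444] jaw -13.92 z [ 0.0217 -0.0003 -0.9998] F [ 0.7051  0.6079 -5.7719] w 0.312
```

View pics/n_wrist.png

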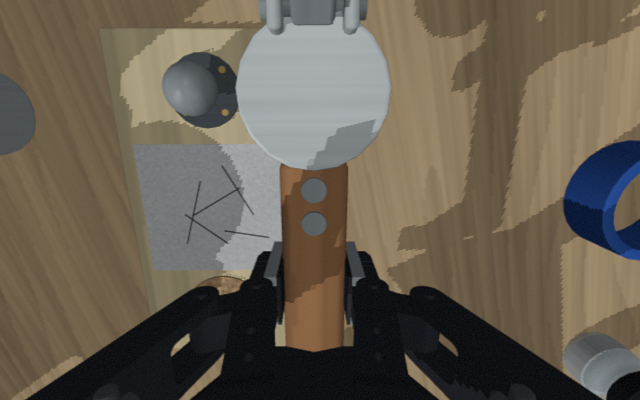

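Run:
```python
from h import *
i=load("n")["wrist"]["image"];crop(i,90,20,290,160,4,"pics/n_c.png")
```

```text
(no output)
```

View pics/n_c.png

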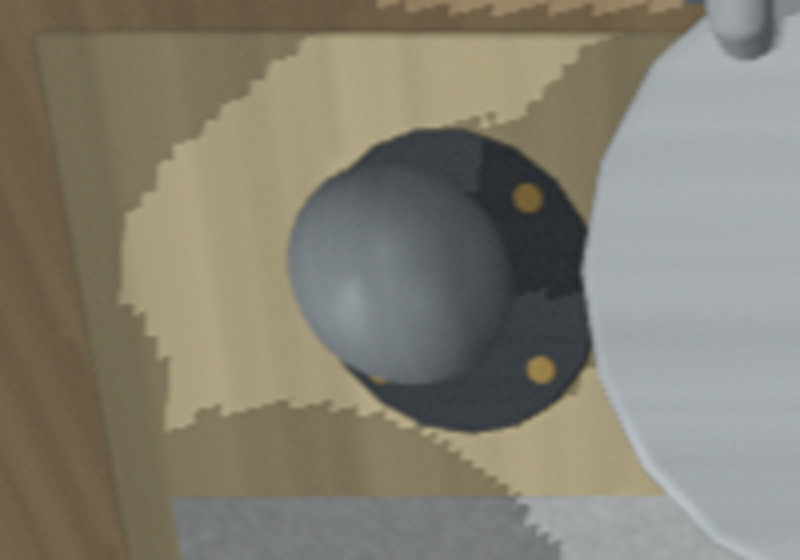

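Run:
```python
from st import *
w=load("n")["wrist"]
b=plane(w,191.1,89.3,.038);print(b, np.linalg.norm(b-ray(w,0,0)[0]))
# predicted socket center world now (using this view's camera): roof centre pixel
s=arm.state()
V=np.array(w["view"]);C=-V[:3,:3].T@V[:3,3];print(C)
T=R.from_rotvec(s["eef_rot"])
# camera pose in tool nominal -> tool pose at capture
cam_t=np.array([.0739,-.0007,-.1179])
# tool rotation at capture from view: use initial relation
print("ee from cam",C-T.apply(cam_t),s["ee_pos"])
print("ball in tool",T.inv().apply(b-s["ee_pos"]))
```

```text
[0.4648 0.2353 0.038 ] 0.23838949347041732
[0.5393 0.2031 0.2621]
ee from cam [0.5248 0.1312 0.1439] [0.5248 0.1322 0.1444]
ball in tool [ 0.0852 -0.0852  0.1051]
```

Emit:
play_rows(
  targets=[
    [0,0.4,0,-0.01,0.003,0,0.2],
    [0,0.4,0,-0.013,0.005,0,0.2],
    [0,0.3,0,-0.013,0.005,0,0.2],
    [0,0,0,-0.013,0.005,-0.001,0.2],
    [0,0,0.2,-0.01,0.004,-0.001,0.2],
    [0,0,0,-0.005,0.002,0,0.2],
    [0,0,0,0,0,0.001,0.2],
    [0,0,0,0,0,0.001,0.2],
  ],
)

```text
t: 14.05
ee_pos: [0.449, 0.1584, 0.1426]
eef_rot: [-2.467, -1.942, 0.008]
force: [-0.0, -0.7, -7.2]
gripper_width: 0.311
```

```bash
python3 st.py
```

```text
t 14.05 p [0.449  0.1584 0.1426] jaw -13.58 z [-0.0055 -0.0013 -1.    ] F [-0.0021 -0.6897 -7.1783] w 0.311
```

Emit:
play_rows(
  targets=[
    [0,-0.1,0,-0.001,0.001,-0.005,0.2],
    [0,-0.1,0,-0.001,0.001,-0.006,0.2],
    [0,-0.1,0,0,0,-0.006,0.2],
    [0,0,0,0,0,-0.003,0.2],
    [0,0,0,0,0,0.001,0.2],
    [0,0,0,0,0,0.001,0.2],
  ],
)

```text
t: 14.55
ee_pos: [0.4484, 0.1605, 0.1227]
eef_rot: [2.467, 1.941, 0.001]
force: [0.0, 0.2, -6.9]
gripper_width: 0.31
```

Run:
```python
from st import *
st();o=snap(arm,["scene","top","wrist"],"q");st()
crop(o["scene"]["image"],290,80,450,210,5,"pics/q_c.png")
crop(o["top"]["image"],170,150,350,285,4.4,"pics/q_t.png")
```

```text
t 14.55 p [0.4484 0.1605 0.1227] jaw -13.61 z [ 0.0021 -0.0014 -1.    ] F [ 0.0196  0.227  -6.8636] w 0.31
t 14.7 p [0.4487 0.1607 0.1233] jaw -13.61 z [ 0.0034 -0.0009 -1.    ] F [ 0.077   0.524  -8.1391] w 0.311
```

View pics/q_c.png

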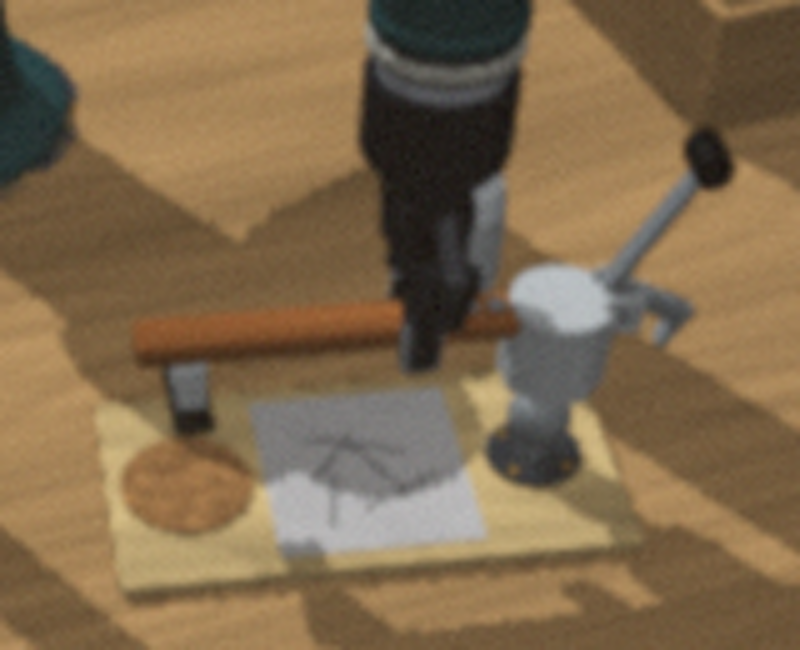

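View pics/q_t.png

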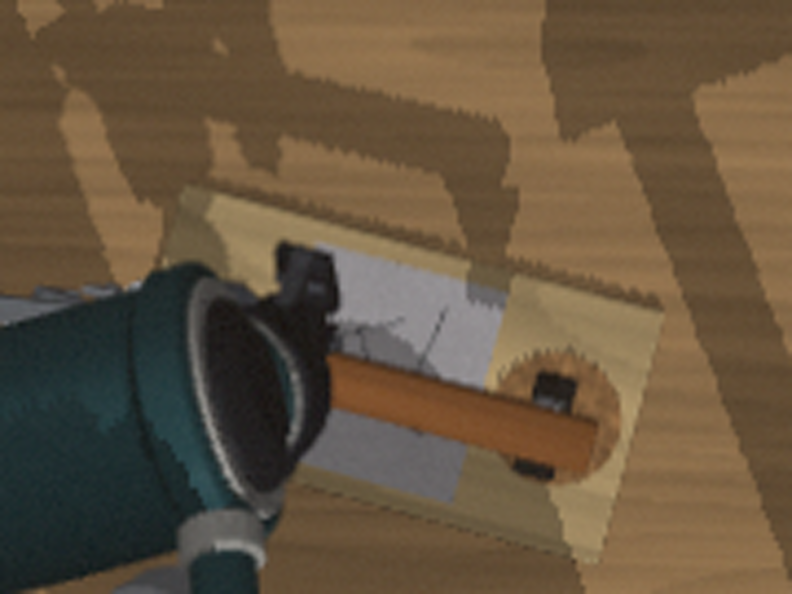

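```bash
python3 - <<'E'
from st import *
o=load("q");s=o["scene"];w=o["wrist"]
print("scene roof",plane(s,402.2,139.6,.1256), "scene plate",plane(s,290+534/5,80+456/5,.012))
print("pred",np.array([.4486,.1606])+.0775*np.array([.235,.972]))
for uv in [(313.3,169.5)]: print(toolpt(w,arm.state(),*uv,-.0026))
E
python3 - <<'E'
import sys;sys.path.insert(0,'.')
from h import *
s=load("pics/q".replace("pics/","")) if 0 else None
E
```

```text
scene roof [0.4683 0.2339 0.1256] scene plate [0.4701 0.2332 0.012 ]
pred [0.4668 0.2359]
[ 0.0506 -0.0003 -0.0026]
```

Emit:
play_rows(
  targets=[
    [0,0.1,0,-0.002,0,-0.003,0.2],
    [0,0.1,0,-0.001,-0.001,-0.004,0.2],
    [0,0,0,0,0,-0.003,0.2],
    [0,0,0,0,0,0,0.2],
  ],
)

```text
t: 15.03
ee_pos: [0.4465, 0.1597, 0.1134]
eef_rot: [2.468, 1.941, 0.002]
force: [0.3, 0.1, -7.4]
gripper_width: 0.312
```

```bash
python3 st.py
```

```text
t 15.03 p [0.4465 0.1597 0.1134] jaw -13.63 z [ 0.0017 -0.0003 -1.    ] F [ 0.3456  0.1478 -7.4022] w 0.312
```

Emit:
play_rows(
  targets=[
    [0,0,0,0,0,-0.004,0.2],
    [0,0,0,0,0,-0.004,0.2],
    [0,0,0,0,0,-0.003,0.2],
    [0,0,0,0,0,0,0.2],
  ],
)

```text
t: 15.37
ee_pos: [0.4463, 0.1596, 0.1011]
eef_rot: [2.468, 1.941, 0.002]
force: [-0.8, 0.4, -7.9]
gripper_width: 0.314
```

```bash
python3 st.py
```

```text
t 15.37 p [0.4463 0.1596 0.1011] jaw -13.63 z [ 0.0016 -0.0004 -1.    ] F [-0.7905  0.3622 -7.8958] w 0.314
```

No contact. Continuing down.

Emit:
play_rows(
  targets=[
    [0,0,0,0,0,-0.003,0.2],
    [0,0,0,0,0,-0.004,0.2],
    [0,0,0,0,0,-0.004,0.2],
    [0,0,0,0,0,0,0.2],
  ],
)

```text
t: 15.7
ee_pos: [0.4464, 0.1597, 0.0888]
eef_rot: [2.468, 1.941, 0.002]
force: [0.0, 0.2, -8.0]
gripper_width: 0.311
```

```bash
python3 st.py
```

```text
t 15.7 p [0.4464 0.1597 0.0888] jaw -13.63 z [ 0.0015 -0.0003 -1.    ] F [ 0.0014  0.164  -8.0309] w 0.311
```

Emit:
play_rows(
  targets=[
    [0,0,0,0,0,-0.003,0.2],
    [0,0,0,0,0,-0.004,0.2],
    [0,0,0,0,0,-0.004,0.2],
    [0,0,0,0,0,0,0.2],
  ],
)

```text
t: 16.03
ee_pos: [0.4465, 0.1597, 0.0767]
eef_rot: [2.468, 1.941, 0.002]
force: [0.4, 0.0, -7.9]
gripper_width: 0.312
```

```bash
python3 st.py
```

```text
t 16.03 p [0.4465 0.1597 0.0767] jaw -13.63 z [ 0.0017 -0.0002 -1.    ] F [ 0.4072  0.028  -7.9471] w 0.312
```

Emit:
play_rows(
  targets=[
    [0,0,0,0,0,-0.003,0.2],
    [0,0,0,0,0,-0.004,0.2],
    [0,0,0,0,0,-0.003,0.2],
    [0,0,0,0,0,-0.001,0.2],
    [0,0,0,0,0,0,0.2],
  ],
)

```text
t: 16.45
ee_pos: [0.4466, 0.1598, 0.0644]
eef_rot: [2.469, 1.941, 0.002]
force: [-0.8, -0.4, -7.9]
gripper_width: 0.313
```

```bash
python3 st.py
```

```text
t 16.45 p [0.4466 0.1598 0.0644] jaw -13.63 z [ 0.0016 -0.0002 -1.    ] F [-0.809  -0.3775 -7.8886] w 0.313
```

Emit:
play_rows(
  targets=[
    [0,0,0,0,0,-0.0015,0.2],
    [0,0,0,0,0,-0.0015,0.2],
    [0,0,0,0,0,-0.001,0.2],
    [0,0,0,0,0,0,0.2],
  ],
)

```text
t: 16.78
ee_pos: [0.4471, 0.1599, 0.061]
eef_rot: [2.468, 1.942, 0.002]
force: [-2.1, -0.7, -3.8]
gripper_width: 0.314
```

```bash
python3 st.py
```

```text
t 16.78 p [0.4471 0.1599 0.061 ] jaw -13.61 z [ 0.002  -0.0001 -1.    ] F [-2.1124 -0.6858 -3.7712] w 0.314
```

Emit:
play_rows(
  targets=[
    [0,0,0,0,0,-0.0015,0.2],
    [0,0,0,0,0,-0.0005,0.2],
    [0,0,0,0,0,0,0.2],
  ],
)

```text
t: 17.03
ee_pos: [0.4472, 0.1598, 0.0608]
eef_rot: [2.467, 1.943, 0.002]
force: [-2.8, -1.7, -2.2]
gripper_width: 0.313
```

Run:
```python
from st import *
st();o=snap(arm,["scene","wrist"],"r")
crop(o["scene"]["image"],290,80,450,210,5,"pics/r_c.png")
```

```text
t 17.03 p [0.4472 0.1598 0.0608] jaw -13.56 z [ 0.0019 -0.0003 -1.    ] F [-2.7928 -1.6561 -2.2294] w 0.313
```

View pics/r_c.png

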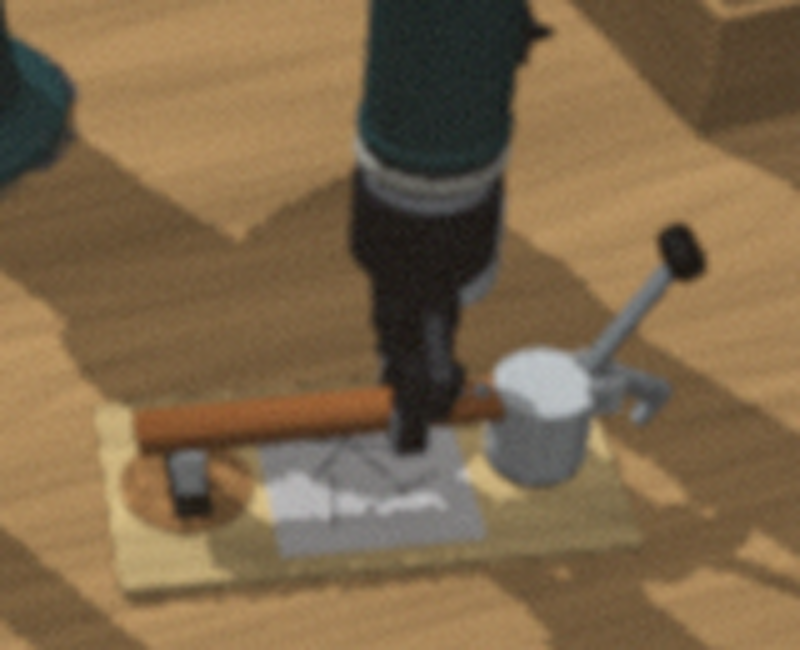

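Emit:
play_rows(
  targets=[
    [0,0,0,0,0,0,0.36],
    [0,0,0,0,0,0,0.45],
    [0,0,0,0,0,0,0.55],
    [0,0,0,0,0,0,0.6],
    [0,0,0,0,0,0,0.6],
  ],
  force=20,
)

```text
t: 17.55
ee_pos: [0.4539, 0.1623, 0.0644]
eef_rot: [2.466, 1.937, 0.025]
force: [-0.5, 0.5, -0.2]
gripper_width: 0.599
```

Run:
```python
from st import *
st();o=snap(arm,["scene","wrist"],"u")
crop(o["scene"]["image"],290,80,450,210,5,"pics/u_c.png")
```

```text
t 17.55 p [0.4539 0.1623 0.0644] jaw -13.68 z [ 0.0158  0.0052 -0.9999] F [-0.5446  0.539  -0.2113] w 0.599
```

View pics/u_c.png

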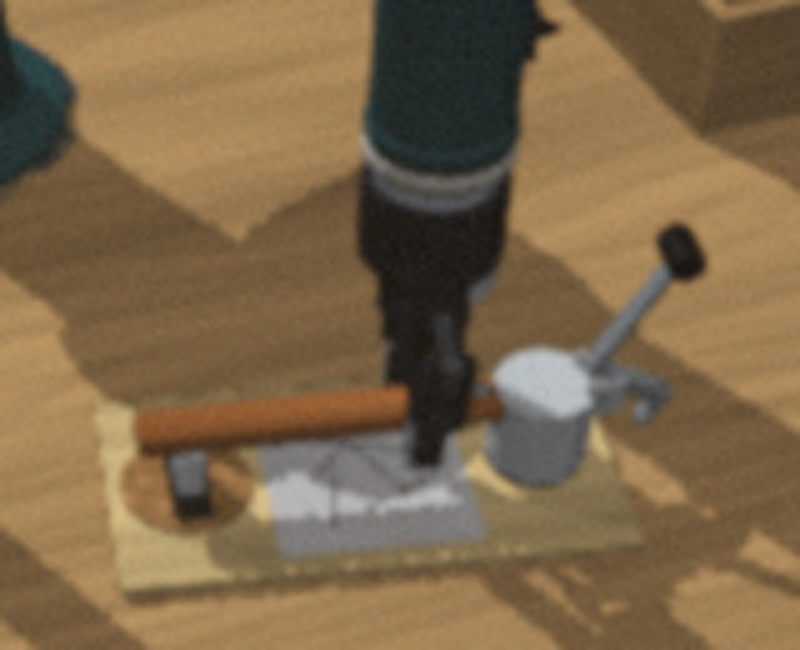

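View pics/u_wrist.png

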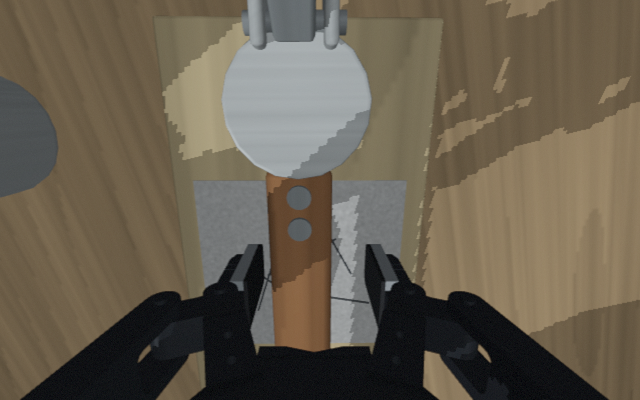

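Emit:
play_rows(
  targets=[
    [0,0.5,0,-0.003,-0.001,0.006,0.6],
    [-0.2,0.4,0,-0.002,-0.001,0.015,0.6],
    [0,0,0,0,0,0.03,0.6],
    [0,0,0,0,0,0.035,0.6],
    [0,0,0,0,0,0.035,0.6],
    [0,0,0,0,0,0.02,0.6],
    [0,0,0,0,0,0,0.6],
    [0,0,0,0,0,0,0.6],
  ],
)

```text
t: 18.32
ee_pos: [0.4436, 0.1588, 0.2122]
eef_rot: [-2.466, -1.937, 0.01]
force: [0.2, -0.5, 0.1]
gripper_width: 0.603
```

Run:
```python
from st import *
st();o=snap(arm,["scene","wrist"],"v")
```

```text
t 18.32 p [0.4436 0.1588 0.2122] jaw -13.68 z [-0.0087  0.0003 -1.    ] F [ 0.2011 -0.4542  0.083 ] w 0.603
```

View pics/v_wrist.png

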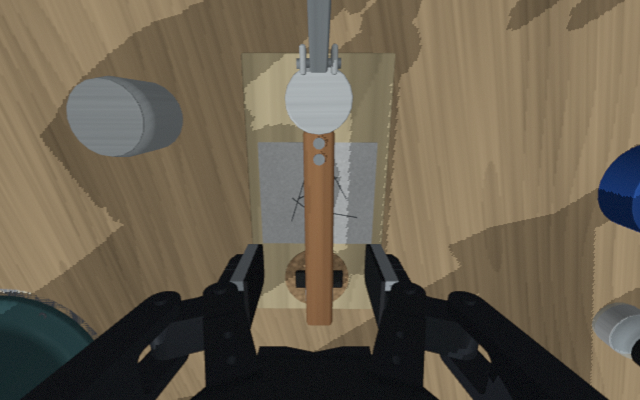

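Emit:
play_rows(
  targets=[
    [0,-0.3,0,0.006,0.022,0.003,0.6],
    [0,-0.2,0,0.006,0.022,0.003,0.6],
    [0,0,0,0.006,0.022,0.003,0.6],
    [0,0,0,0.006,0.022,0.003,0.6],
    [0,0,0,0.006,0.022,0.002,0.6],
    [0,0,0,0.003,0.012,0,0.6],
    [0,0,0,0,0,0,0.6],
    [0,0,0,0,0,0,0.6],
  ],
)

```text
t: 19.08
ee_pos: [0.468, 0.2805, 0.2083]
eef_rot: [-2.467, -1.934, 0.048]
force: [-0.6, 0.1, -0.4]
gripper_width: 0.599
```

Run:
```python
from st import *
st();o=snap(arm,["scene","wrist"],"x");w=o["wrist"]
print(proj(w,[.4799,.2979,.145]))
```

```text
t 19.08 p [0.468  0.2805 0.2083] jaw -13.83 z [-0.028  -0.0138 -0.9995] F [-0.6138  0.1029 -0.4344] w 0.599
[328.5574 195.9786]
```

View pics/x_wrist.png

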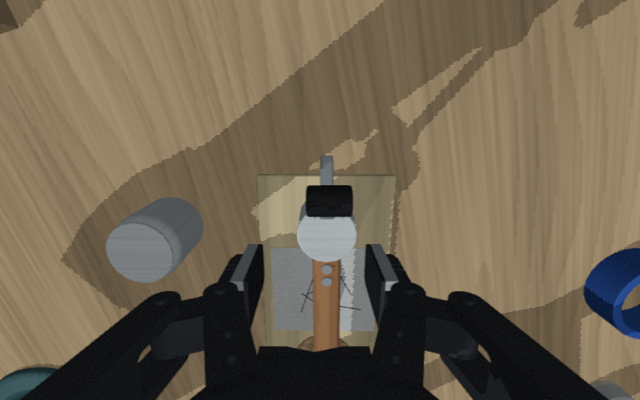

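Emit:
play_rows(
  targets=[
    [0.4,-0.8,0,0.005,0.008,0,0.6],
    [0.4,-0.8,0,0.005,0.007,-0.005,0.6],
    [0,0,0,0,0,-0.008,0.6],
    [0,0,0,0,0,0,0.6],
    [0,0,0,0,0,0,0.6],
  ],
)

```text
t: 19.6
ee_pos: [0.4784, 0.2929, 0.1937]
eef_rot: [2.476, 1.932, 0.004]
force: [0.9, -1.0, 0.2]
gripper_width: 0.6
```

```bash
python3 st.py
```

```text
t 19.6 p [0.4784 0.2929 0.1937] jaw -14.07 z [ 0.0026  0.0008 -1.    ] F [ 0.8923 -0.9529  0.217 ] w 0.6
```

Emit:
play_rows(
  targets=[
    [0,0,0.4,0.0015,0.003,-0.008,0.6],
    [0,0,0,0,0.001,-0.01,0.6],
    [0,0,0,0,0,-0.01,0.6],
    [0,0,0,0,0,-0.009,0.6],
    [0,0,0,0,0,-0.003,0.6],
    [0,0,0,0,0,0,0.6],
  ],
)

```text
t: 20.1
ee_pos: [0.4793, 0.2963, 0.1486]
eef_rot: [2.469, 1.941, 0.001]
force: [-0.2, 0.3, 0.5]
gripper_width: 0.603
```

Run:
```python
from st import *
st();o=snap(arm,["scene","wrist"],"y")
```

```text
t 20.1 p [0.4793 0.2963 0.1486] jaw -13.66 z [ 0.0013 -0.0001 -1.    ] F [-0.2318  0.2819  0.4823] w 0.603
```

View pics/y_wrist.png

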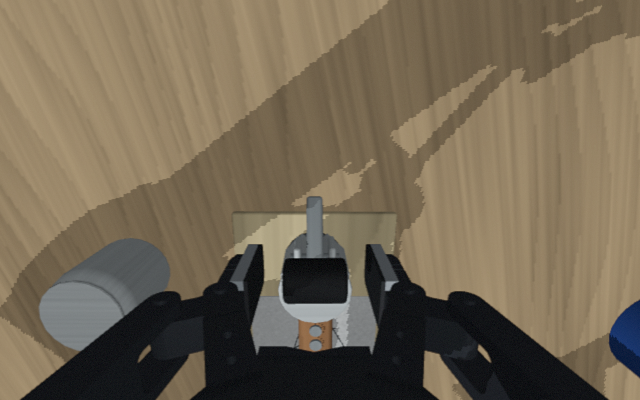

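Emit:
play_rows(
  targets=[
    [0,0,0,0,0,0,0.5],
    [0,0,0,0,0,0,0.4],
    [0,0,0,0,0,0,0.35],
    [0,0,0,0,0,0,0.25],
    [0,0,0,0,0,0,0.25],
    [0,0,0,0,0,0,0.25],
  ],
  force=20,
)

```text
t: 20.7
ee_pos: [0.4806, 0.2968, 0.151]
eef_rot: [2.469, 1.94, 0.008]
force: [0.4, -0.4, -1.1]
gripper_width: 0.33
```

```bash
python3 st.py
```

```text
t 20.7 p [0.4806 0.2968 0.151 ] jaw -13.7 z [ 0.0048  0.0017 -1.    ] F [ 0.4493 -0.4323 -1.0644] w 0.33
```

Emit:
play_rows(
  targets=[
    [0,0,0,0.0013,0.0055,-0.0045,0.25],
    [0,0,0,0.0016,0.0065,-0.0045,0.25],
    [0,0,0,0.0015,0.006,-0.0052,0.25],
    [0,0,0,0.0014,0.0058,-0.0055,0.25],
    [0,0,0,0,0,0,0.25],
  ],
)

```text
t: 21.12
ee_pos: [0.4878, 0.3234, 0.1333]
eef_rot: [2.47, 1.939, 0.012]
force: [-0.6, -1.5, 2.8]
gripper_width: 0.323
```

Run:
```python
from st import *
st();o=snap(arm,["scene"],"z1")
crop(o["scene"]["image"],290,80,450,210,5,"pics/z1_c.png")
s=arm.state()["ee_pos"];d=s-np.array([.4806,.2968,.151]);h=d[0]*.235+d[1]*.972
print("y",36.4+h*1e3,"z",82.8+d[2]*1e3,np.degrees(np.arctan2(82.8+d[2]*1e3,36.4+h*1e3)),np.hypot(82.8+d[2]*1e3,36.4+h*1e3))
```

```text
t 21.12 p [0.4878 0.3234 0.1333] jaw -13.75 z [ 0.0071  0.0035 -1.    ] F [-0.6082 -1.461   2.8332] w 0.323
y 63.79071040360132 z 65.35727758285144 45.6949646467462 91.3281362277695
```

View pics/z1_c.png

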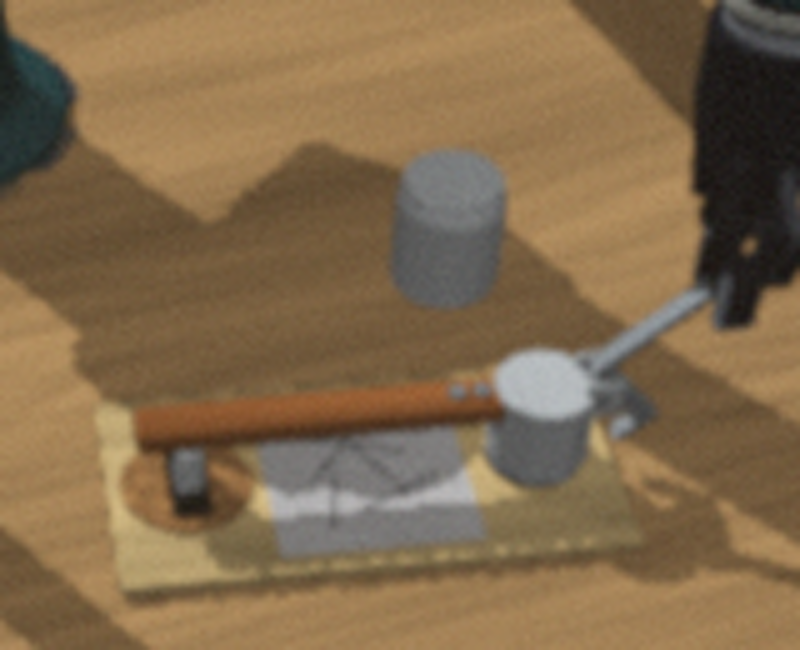

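Emit:
play_rows(
  targets=[
    [0,0,0,0.0012,0.005,-0.0058,0.25],
    [0,0,0,0.0011,0.0047,-0.0062,0.25],
    [0,0,0,0.001,0.0041,-0.0066,0.25],
    [0,0,0,0.0008,0.0035,-0.007,0.25],
    [0,0,0,0,0,0,0.25],
  ],
)

```text
t: 21.58
ee_pos: [0.493, 0.3436, 0.1061]
eef_rot: [2.47, 1.939, 0.017]
force: [-1.4, 0.3, 3.5]
gripper_width: 0.32
```

Run:
```python
from st import *
st()
s=arm.state()["ee_pos"];d=s-np.array([.4806,.2968,.151]);h=d[0]*.235+d[1]*.972
print("y",36.4+h*1e3,"z",82.8+d[2]*1e3,np.degrees(np.arctan2(82.8+d[2]*1e3,36.4+h*1e3)),np.hypot(82.8+d[2]*1e3,36.4+h*1e3))
```

```text
t 21.58 p [0.493  0.3436 0.1061] jaw -13.75 z [ 0.0091  0.0057 -0.9999] F [-1.4272  0.2613  3.5451] w 0.32
y 84.77975800478572 z 37.88266943447559 24.076823262518836 92.85851609212683
```

Emit:
play_rows(
  targets=[
    [0,0,0,0.0003,0.0015,-0.007,0.25],
    [0,0,0,0.0003,0.0015,-0.007,0.25],
    [0,0,0,0.0002,0.0008,-0.007,0.25],
    [0,0,0,0,0.0005,-0.005,0.25],
    [0,0,0,0,0,0,0.25],
  ],
)

```text
t: 22.0
ee_pos: [0.4955, 0.3513, 0.079]
eef_rot: [-2.471, -1.938, -0.026]
force: [-0.0, 2.7, 1.8]
gripper_width: 0.322
```

Run:
```python
from st import *
st();o=snap(arm,["scene"],"z2")
crop(o["scene"]["image"],290,80,450,210,5,"pics/z2_c.png")
s=arm.state()["ee_pos"];d=s-np.array([.4806,.2968,.151]);h=d[0]*.235+d[1]*.972
print("y",36.4+h*1e3,"z",82.8+d[2]*1e3,np.degrees(np.arctan2(82.8+d[2]*1e3,36.4+h*1e3)),np.hypot(82.8+d[2]*1e3,36.4+h*1e3))
```

```text
t 22.0 p [0.4955 0.3513 0.079 ] jaw -13.78 z [ 0.0129  0.0109 -0.9999] F [-0.0379  2.6882  1.7912] w 0.322
y 92.80280413749162 z 11.033040548085665 6.779896299439059 93.45634510035867
```

View pics/z2_c.png

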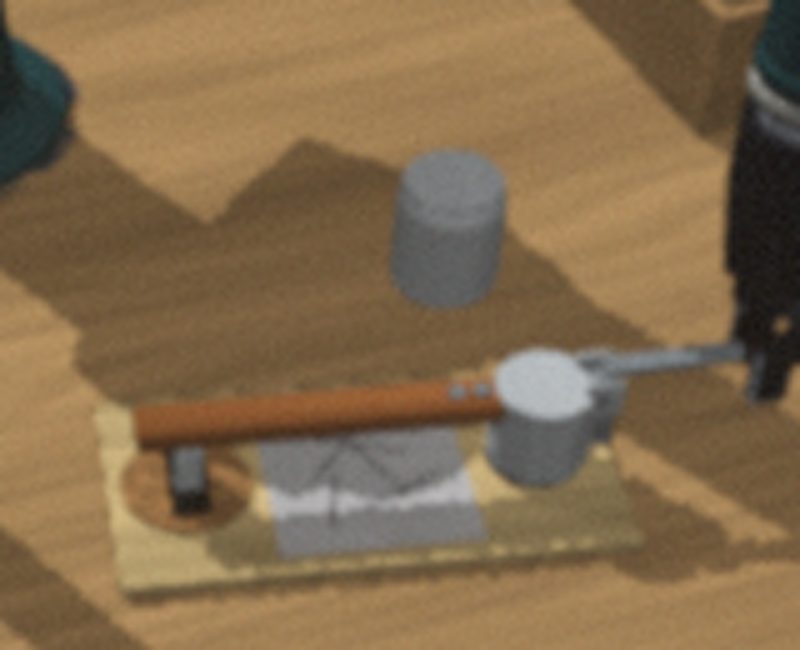

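Emit:
play_rows(
  targets=[
    [0,0,0,0,-0.001,-0.003,0.25],
    [0,0,0,0,0,-0.003,0.25],
    [0,0,0,0,0,-0.003,0.25],
  ],
)

```text
t: 22.3
ee_pos: [0.4967, 0.3517, 0.0715]
eef_rot: [-2.471, -1.937, -0.033]
force: [-0.4, 2.9, 8.2]
gripper_width: 0.325
```

```bash
python3 st.py
```

```text
t 22.3 p [0.4967 0.3517 0.0715] jaw -13.83 z [ 0.0155  0.0142 -0.9998] F [-0.3584  2.9418  8.2434] w 0.325
```

Emit:
play_rows(
  targets=[
    [0,0,0,0,0,0,0.4],
    [0,0,0,0,0,0,0.5],
    [0,0,0,0,0,0,0.6],
    [0,0,0,0,0,0.015,0.6],
    [0.4,-0.4,0,0,0,0.025,0.6],
    [0.4,-0.4,0,0,0,0.02,0.6],
    [0,0,0,0,0,0,0.4],
    [0,0,0,0,0,0,0.2],
    [0,0,0,0,0,0,0],
  ],
)

```text
t: 23.05
ee_pos: [0.4918, 0.343, 0.1253]
eef_rot: [2.469, 1.94, 0.035]
force: [0.1, 0.3, 0.5]
gripper_width: 0.179
```

Run:
```python
from st import *
st();o=snap(arm,["scene","wrist"],"z3")
crop(o["scene"]["image"],290,80,450,210,5,"pics/z3_c.png")
```

```text
t 23.05 p [0.4918 0.343  0.1253] jaw -13.7 z [ 0.0183  0.0131 -0.9997] F [0.0811 0.3114 0.4925] w 0.179
```

View pics/z3_c.png

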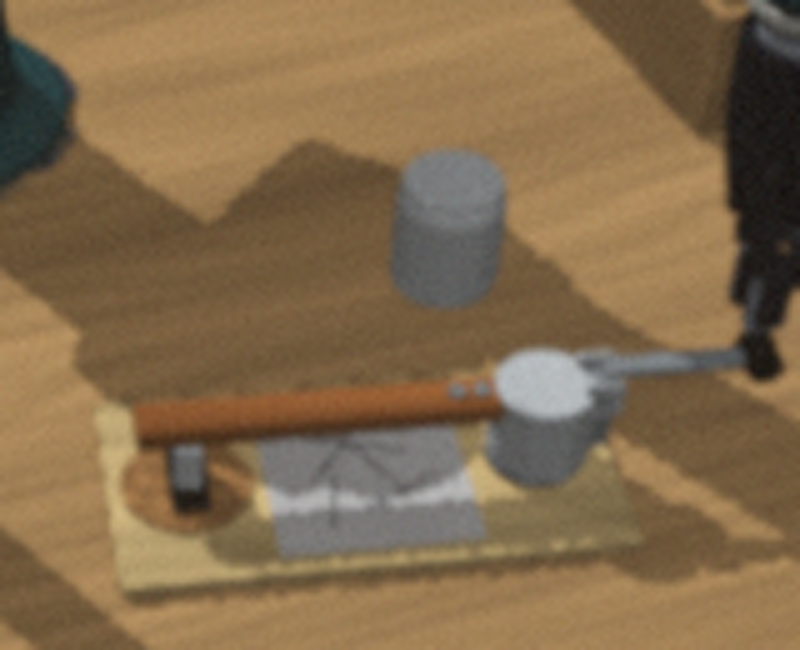

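View pics/z3_wrist.png

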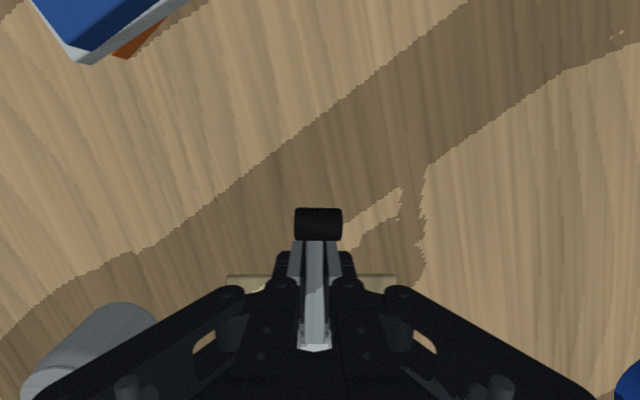

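Emit:
play_rows(
  targets=[
    [0.4,-0.5,0,0.001,0.004,0,0],
    [0.3,-0.5,0,0,0.003,-0.003,0],
    [0,0,0,0,0,-0.004,0],
    [0,0,0,0,0,-0.004,0],
    [0,0,0,0,0,0,0],
  ],
)

```text
t: 23.57
ee_pos: [0.4901, 0.3492, 0.1078]
eef_rot: [2.469, 1.94, 0.058]
force: [0.4, -0.0, 0.4]
gripper_width: -0.003
```

```bash
python3 st.py
```

```text
t 23.57 p [0.4901 0.3492 0.1078] jaw -13.7 z [ 0.0301  0.0218 -0.9993] F [ 0.3529 -0.0009  0.4329] w -0.003
```

Emit:
play_rows(
  targets=[
    [-0.6,0.8,0,0.001,0,0,0],
    [-0.5,0.8,0,0,0,-0.001,0],
    [0,0,0,0,0,-0.002,0],
    [0,0,0,0,0,-0.003,0],
    [0,0,0,0,0,-0.003,0],
  ],
)

```text
t: 23.98
ee_pos: [0.4936, 0.352, 0.101]
eef_rot: [-2.469, -1.939, -0.01]
force: [-0.1, 2.0, 5.0]
gripper_width: 0.003
```

```bash
python3 st.py
```

```text
t 23.98 p [0.4936 0.352  0.101 ] jaw -13.7 z [ 0.0037  0.0056 -1.    ] F [-0.0534  2.0086  5.015 ] w 0.003
```

Emit:
play_rows(
  targets=[
    [0,0,0,0,-0.001,-0.004,0],
    [0,0,0,0,0,-0.005,0],
    [0,0,0,0,0,-0.006,0],
  ],
)

```text
t: 24.23
ee_pos: [0.4975, 0.3548, 0.0924]
eef_rot: [-2.468, -1.938, -0.027]
force: [-7.4, -6.3, 28.8]
gripper_width: -0.003
```

Run:
```python
from st import *
st();o=snap(arm,["scene","wrist"],"z4")
crop(o["scene"]["image"],290,80,450,210,5,"pics/z4_c.png")
```

```text
t 24.23 p [0.4975 0.3548 0.0924] jaw -13.72 z [ 0.0116  0.0128 -0.9999] F [-7.4018 -6.3113 28.768 ] w -0.003
```

View pics/z4_c.png

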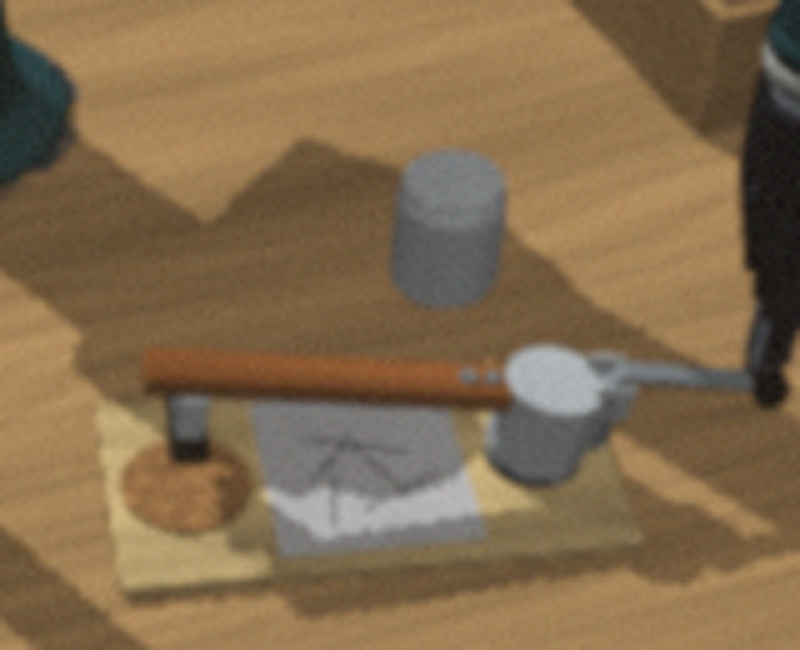

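View pics/z4_wrist.png

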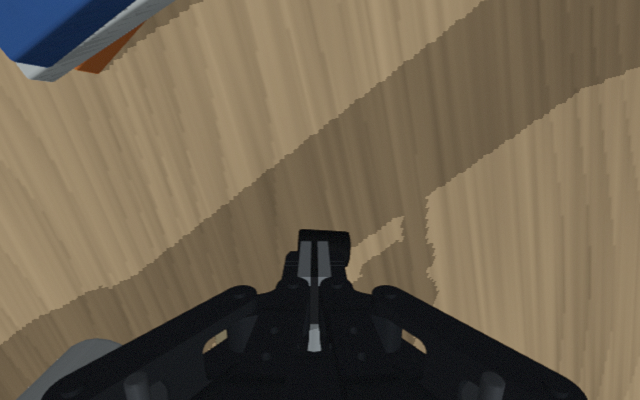

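The push tipped the rest about the ball, so the foot is off the cork. The handle is at its stop. I raise slowly to let the foot settle back.

Emit:
play_rows(
  targets=[
    [0,0,0,-0.0005,-0.0003,0.003,0],
    [0,0,0,-0.0005,0,0.003,0],
    [0,0,0,0,0,0.003,0],
    [0,0,0,0,0,0.003,0],
    [0,0,0,0,0,0.003,0],
    [0,0,0,0,0,0.003,0],
  ],
)

```text
t: 24.83
ee_pos: [0.496, 0.3522, 0.1112]
eef_rot: [-2.47, -1.94, -0.021]
force: [-0.7, 0.1, 0.1]
gripper_width: 0.001
```

Run:
```python
from st import *
st();o=snap(arm,["scene","wrist"],"z5")
crop(o["scene"]["image"],290,80,450,210,5,"pics/z5_c.png")
```

```text
t 24.83 p [0.496  0.3522 0.1112] jaw -13.71 z [ 0.0102  0.0091 -0.9999] F [-0.7446  0.1481  0.1362] w 0.001
```

View pics/z5_c.png

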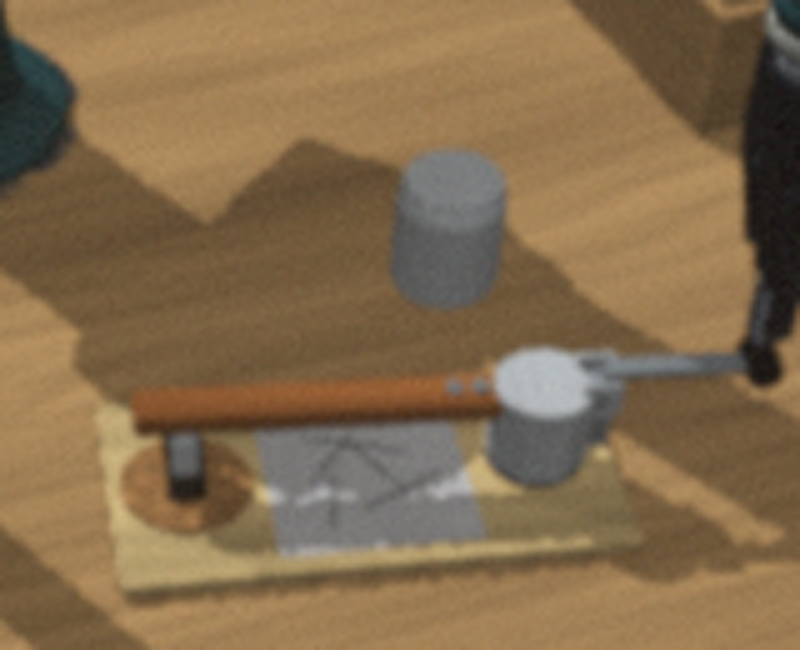

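Emit:
play_rows(
  targets=[
    [0,0,0,0,0,0.02,0],
    [0,0,0,0,0,0.03,0],
    [0,0,0,-0.003,-0.015,0.03,0],
    [-0.4,0.4,0,-0.008,-0.035,0.02,0],
    [0,0,0,-0.008,-0.035,0.01,0],
    [0,0,0,-0.008,-0.035,0,0],
    [0,0,0,-0.008,-0.035,0,0],
    [0,0,0,-0.004,-0.02,0,0],
    [0,0,0,0,0,0,0],
    [0,0,0,0,0,0,0],
  ],
)

```text
t: 25.77
ee_pos: [0.4532, 0.1724, 0.222]
eef_rot: [2.466, 1.945, 0.004]
force: [0.5, 0.7, 0.1]
gripper_width: -0.0
```

Run:
```python
from st import *
st();o=snap(arm,["scene","wrist","top"],"z6")
crop(o["scene"]["image"],290,80,450,210,5,"pics/z6_c.png")
crop(o["top"]["image"],170,150,350,285,4.4,"pics/z6_t.png")
```

```text
t 25.77 p [0.4532 0.1724 0.222 ] jaw -13.49 z [ 0.0023  0.001  -1.    ] F [0.4812 0.6555 0.1247] w -0.0
```

View pics/z6_c.png

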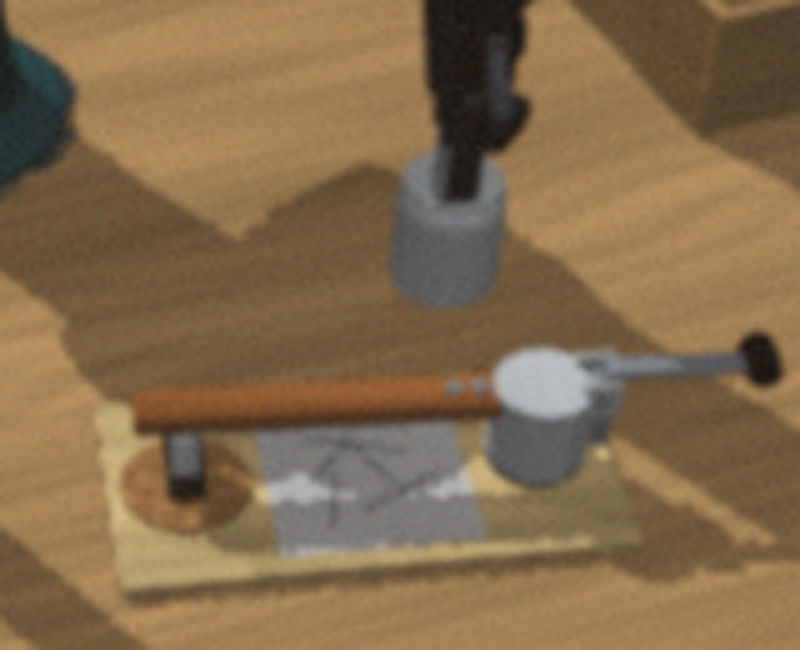

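View pics/z6_wrist.png

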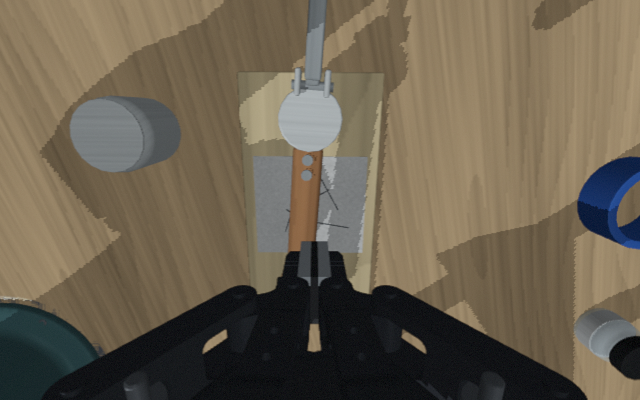

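View pics/z6_t.png

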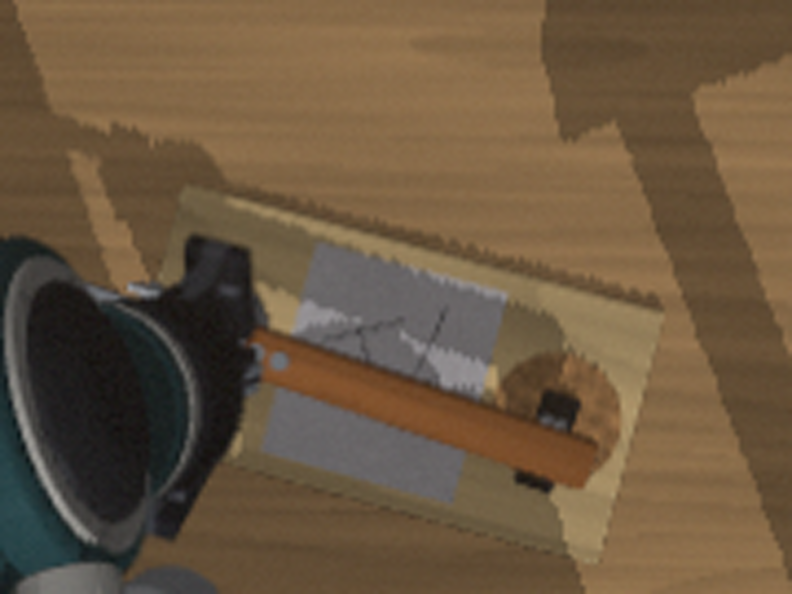

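Emit:
play_rows(
  targets=[
    [0,0,0,-0.005,-0.02,0.01,0.5],
    [0,0,0,-0.005,-0.02,0.01,0.8],
    [0,0,0,-0.003,-0.01,0,1],
    [0,0,0,0,0,0,1],
    [0,0,0,0,0,0,1],
  ],
)

```text
t: 26.33
ee_pos: [0.4414, 0.1279, 0.2404]
eef_rot: [-2.456, -1.955, -0.002]
force: [0.9, 0.6, -1.4]
gripper_width: 0.712
```

Run:
```python
from st import *
st();o=snap(arm,["wrist"],"z7")
crop(o["wrist"]["image"],200,0,440,350,1.7,"pics/z7_c.png")
```

```text
t 26.33 p [0.4414 0.1279 0.2404] jaw -12.94 z [-0.0008  0.0026 -1.    ] F [ 0.8844  0.6471 -1.4129] w 0.712
```

View pics/z7_c.png

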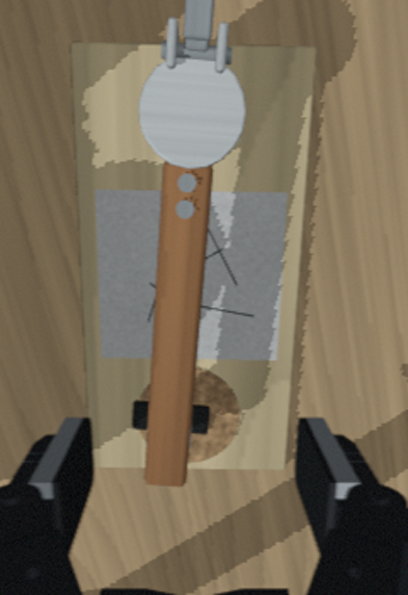

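Run:
```python
from st import *
w=load("z7")["wrist"]
p=lambda x,y,z:plane(w,200+x/1.7,y/1.7,z)
so=p(192,110,.064);be=p(166.5,480,.060);d=(be-so)[:2];print(so,be,np.linalg.norm(d));d/=np.linalg.norm(d)
print("yaw",np.degrees(np.arctan2(-d[0],-d[1])))
ball=np.array([.4648,.2353]);f=ball+.2*d
c=p(191,413,.01)[:2];c2=ball-.2*np.array([np.sin(np.radians(13.5)),np.cos(np.radians(13.5))])
print("foot",f,"cork",c,c2,np.linalg.norm(f-c),np.linalg.norm(f-c2))
print("foot direct",p(171,416,.016))
# cork circle fit by mask of brown right part
```

```text
[0.4652 0.2361 0.064 ] [0.3989 0.0224 0.06  ] 0.2237255321081487
yaw 17.22795780194619
foot [0.4056 0.0443] cork [0.4199 0.0432] [0.4181 0.0408] 0.01441343638046567 0.01301073229657462
foot direct [0.4059 0.0468 0.016 ]
```

Run:
```python
from st import *
o=load("z6");s=o["scene"];y=np.radians(17.2);u=np.array([np.sin(y),np.cos(y)])
def pt(yy,z): return [*(np.array([.4648,.2353])+yy*u),z]
for a in (0,.08,.2):
    ph=a+np.arctan2(10,90);print(a,proj(s,pt(.028+.09055*np.cos(ph),.062+.09055*np.sin(ph))))
print("roof",proj(s,pt(0,.064)),"seen",290+543/5,80+383/5,"grip seen",290+760/5,80+360/5)
f=arm.capture("scene");cv2.imwrite("pics/fin.png",f["image"])
for z in (.0,.01,.02):print("foot sole",z,proj(s,pt(-.2,.010+z)))
print("foot seen",290+186/5,80+490/5)
```

```text
0 [441.9488 151.9877]
0.08 [442.1071 150.0245]
0.2 [441.943  147.1239]
roof [398.9952 156.1484] seen 398.6 156.6 grip seen 442.0 152.0
foot sole 0.0 [326.7753 173.5887]
foot sole 0.01 [326.772  171.0483]
foot sole 0.02 [326.7687 168.4748]
foot seen 327.2 178.0
```

View pics/fin.png

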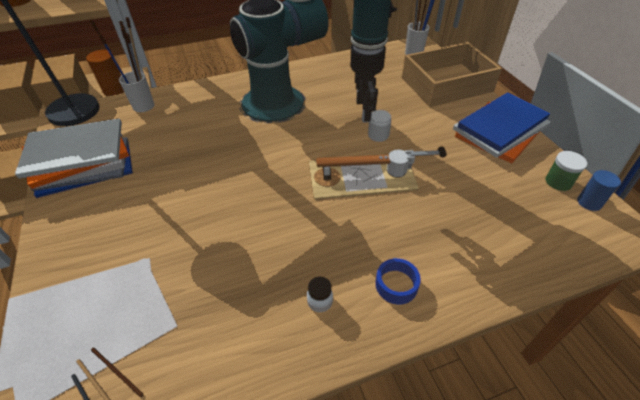

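Run:
```python
from st import *
st();print(arm.finish_job())
```

```text
t 26.43 p [0.4411 0.128  0.24  ] jaw -12.9 z [-0.0018  0.0022 -1.    ] F [ 0.3481 -0.2909 -0.0466] w 0.872
the job is handed in; nothing more can be done
None
```

I swung the handle up (about 1.05 rad), lowered the rest onto the ball with its foot on the cork, pressed the handle down and handed the job in at 26.4 s. No verdict was reported.

**One thing went wrong:** on the last press I pushed too hard (about 29 N). That tipped the rest on the ball by roughly 0.15 rad (limit 0.6), and it turned about 3.5° before settling back.

**Last checks:**
- **Socket:** within about 1 mm of the ball horizontally, by the wrist camera. Vertical seating was judged from contact force and the scene view.
- **Foot:** about 13–14 mm from the cork's centre (limit 25), so it is off-centre. It looked flat on the cork, but its edge may overhang slightly.
- **Handle:** within about 1 pixel of fully down in the scene view.
- **Rest level:** it looked level in the scene view; I did not measure the final tilt.
- **Gripper:** clear of everything, with no load on the tool.
- **Tape, ink jar and tin:** they look unmoved in the last picture; I did not measure them again.

**Disagreement between cameras:** the estimates of the ball's position differed by 3–5 mm. I relied on the wrist camera, and the socket went over the ball without touching it on the way down.

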